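# Stow cleaned nipples under the clip-on cover

### The arm

A 6-joint arm with a two-finger parallel gripper is mounted at the origin on the work surface. World frame = base frame: x ahead of the robot, y to its left, z up, the work surface at z = 0. Lengths are in m, angles in degrees, forces in N, time in s.
With the tool pointing down it reaches from about 0.25 to 0.725 m from the base axis. Payload 9.7 kg.
Tool frame: the origin (TCP) lies at the very end of the fingers, on their centre line; the grasp point (between the pads) lies bot.hold_point_z behind it (bot.hold_point_z is the distance from the TCP to the grasp point, in m); x points along the fingers, y is the direction in which the jaws open and shut, and the axes are right-handed (so a half turn about x gives the same grasp; the last joint's range is limited). The gripper opens to 85 mm and grips with 20 to 120 N. Pads are 22 mm wide; open, the fingers measure 114 mm over their backs; the gripper's body (76 mm by 85 mm) begins 54 mm behind the grasp point. The pads swing forward as they close: fully open they stand 13 mm farther back than shut.
Start: joints at [76.834, 4.979, 10.078, 95.1, 0, 90], TCP at [0.125, 0.536, 0.231] pointing down, gripper open.
Joint ranges: [-179.16, 179.16], [-48.56, 103.87], [-65.8, 70.77], [-126.05, 130.52], [-82.76, 87.17], [-180, 180]. Speed limits (degrees/s): [127.2, 127.2, 147.25, 180, 180, 180].

### API

Orientations are given as [roll, pitch, yaw] about the fixed x, y, z axes, in that order (R = Rz(yaw) Ry(pitch) Rx(roll)).
In Python, from workcell import bot, imaging gives the robot as it stands.
- The arm moves only by the shell command python3 -m inch 'ROWS' [OPENING] [FORCE]. ROWS is JSON, a list of rows, each a list of 2 entries, a list of its own where there are three numbers: the shift along the tool's x, y, z in mm, then the turn about the tool's x in rad. A call has 1 to 8 rows; each row shifts and turns the commanded pose from where the row before left it, along the tool's axes as they then stand; what a row does not reach is not made up. A row lasts 1/12 s, in which the tool goes at most 41.7 mm and 7.16 degrees, less where a joint would pass 70% of its speed; a pose out of reach is approached as far as the arm can. A call with a gripper value outside its range is refused whole. OPENING is the opening in per cent of the stroke, from 0 (shut) to 100 (fully open), set as the call begins (- or left out, the last holds). The fingers move at their own pace and stop on an object; FORCE is the grip in N (left out, the last holds). Time passes only in rows, so rows that do not move let the fingers close. It gives the time, the measured TCP pose, the force and the opening at its end, in the units of the state.
- bot.get_obs(): the state, without advancing time (a new reading comes with each control period).
- imaging.camera(name): name is "side" or "top"; returns a dict with "color" (420x560x3 uint8, red, green, blue), "fovy" (degrees; the focal length in pixels is half the picture's height over the tangent of half this angle, whatever the lens; pixels are square), "cx", "cy" (the principal point, pixels), "xyz" and "attitude" of the camera in the world. Camera axes: x right, y down, z forward; pixel columns grow to the right and rows downward; lengths in m; the calibration is good to about 2 mm. A picture is of the moment at which its call begins. There is no depth.
- bot.job_done(): hands the job in, once; it reports no verdict.
The state is a dict: "time": time; "q": joint angles; "qd": joint speeds; "joint_efforts": joint torques, N m; "ee_pos": TCP position; "tcp_rot": TCP orientation; "wrist_force": force on the tool from outside, world axes, zero at the start; "torque": the same for the moment, N m; "opening": finger opening in m.
Only numpy, scipy, OpenCV 4.12 (cv2) and the standard library are available. Lean on these libraries where they do the work, as an engineer would, in place of code of your own. Each camera call takes 0.05 s, during which the arm holds its last target. There are 200 camera calls.

### The job

Put the cleaned flanged nipples away in the covered bay of the clean-parts tray: squeeze the two tabs to release the bay's clip-on cover and lay it on the grey mat, pull the white paddle out of its upright holder and with it gently roll every nipple along its lane fully into the bay. Then stand the paddle back in its holder and clip the cover on again. Keep your fingers off the clean nipples and leave the other things on the shelf where they are.

Things in the scene. Friction and masses are not known exactly. Their poses are not given: they have to be found in the camera images.
- tray: Fixed steel tray, 199 (x) by 284 (y) mm. Origin on the table, mid-width, at the bay's mouth; +y runs along four level lanes from the open drain side (y < 0) into the bay (y 0 to 76 mm). Lane floor 10 mm above the table; lane centres x = -72, -24, 24, 72 mm; each 45 mm wide between dividers 3 mm thick, tops 26 mm above the table (the drain side's outer walls too), which run on through the bay.
- bay_end (a point): middle of the inner face of the bay's end wall, on the lane floor at tray (0, 76, 10) mm. The end wall and the bay's side walls (inner faces at tray x = -94.5 and 94.5 mm; all 5 mm thick) rise to 55 mm above the table; the bay's side walls begin at y = 0. At the other, drain end of the lanes (tray y = -199 mm) there is only a lip 11 mm high above the lane floor, 4 mm thick
- seat (a point): where the cover's origin lies when clipped on: tray (0, 40.5, 55) mm, on top of the bay's walls, the cover's axes along the tray's (or half a turn round), with about 3 mm of play all round. Each side wall has a slot here (24 mm long in y, 42 to 50 mm above the table) that takes a bolt of the cover
- cover: Loose clip-on sheet-steel cover of the bay, 0.27 kg, like a shoebox lid: plate 210 (x) by 92 (y) by 2 mm, slightly flared skirts all round reaching 27 mm below the plate that go outside the bay's walls (the front one across its mouth). Origin: centre of the plate's underside, z up. Laid on a flat surface it rests on its skirts.
- tabs (a point): midway between the cover's two upright grey tabs, 20 mm above the cover's origin. Tabs 28 mm wide (cover's y), tops 30.5 mm above the origin, outer faces 62 mm apart along the cover's x. Squeezed to 44 mm apart (2 N each at first, 5 N at the end) they free the cover, which is then lifted or set on by them; let go, they spring out and the bolts enter the slots
- tab_a (a joint): travel of the tab at the cover's -x, m: 0 sprung out (locked if the cover is on), 0.009 squeezed fully in; its bolt is clear of the wall beyond about 0.006
- tab_b (a joint): the same for the tab at the cover's +x
- mat: grey lint-free mat, fixed flat on the table, 260 (x) by 170 (y) by 3 mm; origin: centre of its underside. On the left or on the right of the tray
- holder: Fixed upright aluminium paddle holder on a 100 by 80 mm steel foot, left or right of the tray. Origin: centre of its underside, z up. Pocket 44 mm (x) by 13 mm (y), open at the top: inner floor 6 mm above the table, straight walls up to 66 mm, flared mouth up to 76 mm
- paddle: White PTFE paddle, 0.05 to 0.1 kg, 170 mm long, standing blade down in the holder, axes about as the holder's (it may lean 0.15 rad). Origin: middle of the blade's lower edge, z up the handle. Blade 34 (x) by 5 mm (y), z 0 to 70 mm; handle 18 (x) by 12 mm (y), z 70 to 170 mm. It pushes with its broad face (y). In the holder its origin is 6 mm above the table
- nipple1: Stainless flanged nipple, a spool 40 mm long: two end flanges of 30 mm diameter, 20 mm tube; 0.05 to 0.1 kg. Lies across a lane, rolls along it, stays where left. Origin: its centre, 15 mm above the lane floor, own x along its axis; y and z turn as it rolls. Against the end wall its centre is at tray y = 61 mm. Four to six are present, one or two to a lane; the bay takes two per lane
- nipple2: Stainless flanged nipple, a spool 40 mm long: two end flanges of 30 mm diameter, 20 mm tube; 0.05 to 0.1 kg. Lies across a lane, rolls along it, stays where left. Origin: its centre, 15 mm above the lane floor, own x along its axis; y and z turn as it rolls. Against the end wall its centre is at tray y = 61 mm. Four to six are present, one or two to a lane; the bay takes two per lane
- nipple3: Stainless flanged nipple, a spool 40 mm long: two end flanges of 30 mm diameter, 20 mm tube; 0.05 to 0.1 kg. Lies across a lane, rolls along it, stays where left. Origin: its centre, 15 mm above the lane floor, own x along its axis; y and z turn as it rolls. Against the end wall its centre is at tray y = 61 mm. Four to six are present, one or two to a lane; the bay takes two per lane
- nipple4: Stainless flanged nipple, a spool 40 mm long: two end flanges of 30 mm diameter, 20 mm tube; 0.05 to 0.1 kg. Lies across a lane, rolls along it, stays where left. Origin: its centre, 15 mm above the lane floor, own x along its axis; y and z turn as it rolls. Against the end wall its centre is at tray y = 61 mm. Four to six are present, one or two to a lane; the bay takes two per lane
- nipple5: Stainless flanged nipple, a spool 40 mm long: two end flanges of 30 mm diameter, 20 mm tube; 0.05 to 0.1 kg. Lies across a lane, rolls along it, stays where left. Origin: its centre, 15 mm above the lane floor, own x along its axis; y and z turn as it rolls. Against the end wall its centre is at tray y = 61 mm. Four to six are present, one or two to a lane; the bay takes two per lane
- nipple6: Stainless flanged nipple, a spool 40 mm long: two end flanges of 30 mm diameter, 20 mm tube; 0.05 to 0.1 kg. Lies across a lane, rolls along it, stays where left. Origin: its centre, 15 mm above the lane floor, own x along its axis; y and z turn as it rolls. Against the end wall its centre is at tray y = 61 mm. Four to six are present, one or two to a lane; the bay takes two per lane
- nipple7: Stainless flanged nipple, a spool 40 mm long: two end flanges of 30 mm diameter, 20 mm tube; 0.05 to 0.1 kg. Lies across a lane, rolls along it, stays where left. Origin: its centre, 15 mm above the lane floor, own x along its axis; y and z turn as it rolls. Against the end wall its centre is at tray y = 61 mm. Four to six are present, one or two to a lane; the bay takes two per lane
- nipple8: Stainless flanged nipple, a spool 40 mm long: two end flanges of 30 mm diameter, 20 mm tube; 0.05 to 0.1 kg. Lies across a lane, rolls along it, stays where left. Origin: its centre, 15 mm above the lane floor, own x along its axis; y and z turn as it rolls. Against the end wall its centre is at tray y = 61 mm. Four to six are present, one or two to a lane; the bay takes two per lane
- tee: heavy stainless tee fitting 100 mm long lying on the table behind the tray; not to be disturbed
- wrench: chrome socket wrench about 150 mm long lying near the holder, 25 mm high; not to be disturbed
- nut1: brass hexagon nut 26 mm across its corners, 11 mm high, near the holder; not to be disturbed
- nut2: second brass nut; not to be disturbed
- ring: matte aluminium centering ring 34 mm across, 9 mm high, near the holder; not to be disturbed
- clamp: aluminium flange clamp ring about 60 mm across, 16 mm high, lying behind the tray; not to be disturbed
There are look-alikes about, which are no part of the job. What is meant by the paddle is not purple, and is the larger of those in its own colour.

How it is judged (in metres and radians):
On the way, in this order (a step that is already met when the one before it is completed fails the run):
1. both tabs are squeezed in and the cover is lifted clear off the bay (more than 25 mm) (value of joint each of tab_a, tab_b above 0.006 m and z of cover in the frame of tray above 0.08 m), for 0.1 s.
2. the cover lies flat and released on the mat (its centre within 60 mm of the mat's) (horizontal distance between cover and mat below 0.06 m and height (world z) of cover below 0.037 m and angle between cover's own z axis and vertical below 0.1 rad and contact force between the fingers and cover below 0.1 N and linear speed of cover below 0.02 m/s), for 0.2 s.
3. the paddle is pulled right out of its holder (z of paddle in the frame of holder above 0.08 m), for 0.1 s.
4. every nipple has been rolled fully into the bay (its centre 15 mm or more past the mouth) (y of nipple1 in the frame of tray between 0.015 and 0.07 m and z of each of nipple1, nipple2, nipple3, nipple4, nipple5, nipple6, nipple7, nipple8 in the frame of tray below 0.035 m and y of nipple2 in the frame of tray between 0.015 and 0.07 m and y of nipple3 in the frame of tray between 0.015 and 0.07 m and y of nipple4 in the frame of tray between 0.015 and 0.07 m and y of nipple5 in the frame of tray between 0.015 and 0.07 m and y of nipple6 in the frame of tray between 0.015 and 0.07 m and y of nipple7 in the frame of tray between 0.015 and 0.07 m and y of nipple8 in the frame of tray between 0.015 and 0.07 m), for 0.2 s.
At the end, for the whole second after the job is handed in: Every nipple lies at rest in the bay (centre over 10 mm past its mouth); the cover sits on the bay (within 6 mm sideways, 4 mm in height, 0.08 rad) with both tabs sprung out (under 3 mm of travel); the paddle stands blade down on the floor of its holder, within 12 mm and 0.25 rad (y of nipple1 in the frame of tray between 0.01 and 0.07 m and z of each of nipple1, nipple2, nipple3, nipple4, nipple5, nipple6, nipple7, nipple8 in the frame of tray below 0.035 m and y of nipple2 in the frame of tray between 0.01 and 0.07 m and y of nipple3 in the frame of tray between 0.01 and 0.07 m and y of nipple4 in the frame of tray between 0.01 and 0.07 m and y of nipple5 in the frame of tray between 0.01 and 0.07 m and y of nipple6 in the frame of tray between 0.01 and 0.07 m and y of nipple7 in the frame of tray between 0.01 and 0.07 m and y of nipple8 in the frame of tray between 0.01 and 0.07 m and linear speed of each of nipple1, nipple2, nipple3, nipple4, nipple5, nipple6, nipple7, nipple8, paddle below 0.03 m/s and x of cover in the frame of tray between -0.006 and 0.006 m and y of cover in the frame of tray between 0.0345 and 0.0465 m and z of cover in the frame of tray between 0.051 and 0.058 m and angle between the x axis of cover and the x axis of tray, either way round below 0.08 rad and value of joint each of tab_a, tab_b below 0.003 m and horizontal distance between paddle and holder below 0.012 m and z of paddle in the frame of holder between 0.002 and 0.012 m and angle between paddle's own z axis and vertical below 0.25 rad); the robot touches nothing.
It fails at once if the robot's fingers or arm touch a nipple (more than 0.5 N) (contact force between any of the fingers, the arm and nipple1 above 0.5 N or contact force between any of the fingers, the arm and nipple2 above 0.5 N or contact force between any of the fingers, the arm and nipple3 above 0.5 N or contact force between any of the fingers, the arm and nipple4 above 0.5 N or contact force between any of the fingers, the arm and nipple5 above 0.5 N or contact force between any of the fingers, the arm and nipple6 above 0.5 N or contact force between any of the fingers, the arm and nipple7 above 0.5 N or contact force between any of the fingers, the arm and nipple8 above 0.5 N).
It fails at once if the paddle presses a nipple with more than 10 N (contact force between paddle and nipple1 above 10 N or contact force between paddle and nipple2 above 10 N or contact force between paddle and nipple3 above 10 N or contact force between paddle and nipple4 above 10 N or contact force between paddle and nipple5 above 10 N or contact force between paddle and nipple6 above 10 N or contact force between paddle and nipple7 above 10 N or contact force between paddle and nipple8 above 10 N).
It fails at once if one of the other things on the shelf is moved by more than 25 mm (distance of any of tee, wrench, nut1, nut2, ring, clamp from where it was at the start of the episode above 0.025 m).
Of nipple1, nipple2, nipple3, nipple4, nipple5, nipple6, nipple7, nipple8 only 4 to 6 are there at a start; the rules pass over those that are not, and their reading is None.
At some moment in a run one of nipple1, nipple2, nipple3, nipple4, nipple5, nipple6, nipple7, nipple8 may be knocked a few centimetres aside while the robot is not near it.
It also fails if it takes over 210 s, if anything falls off the work surface, if the arm or the gripper's body presses on something with over 40 N, if the wrist force passes 120 N, or if a joint passes its speed limit or range.

## Working session

There is one attempt and no reset: what is moved stays moved. The work goes in short steps, Python scripts to look and compute and a shell command to move; the robot and the scene stay as the last step left them, time stands still between calls to the robot, and variables do not carry over. Pictures are saved under pics/ and viewed, and the job is handed in when it is done.

```bash
ls; mkdir -p pics
python3 - <<'E'
from workcell import bot, imaging
import cv2
o=bot.get_obs(); print(o, bot.hold_point_z)
for n in("top","side"):
    c=imaging.camera(n); print({k:v for k,v in c.items() if k!="color"}, [k for k in c])
    cv2.imwrite(f"pics/{n}0.png",cv2.resize(c["color"][...,::-1],(800,600),interpolation=cv2.INTER_CUBIC))
    cv2.imwrite(f"pics/{n}0raw.png",c["color"][...,::-1])
E
```

```text
pics
{'time': 0.0, 'q': array([7.68367984e+01, 5.01015878e+00, 1.00338777e+01, 9.51013409e+01,
       7.06999953e-04, 9.00031895e+01]), 'qd': array([-0.02205267,  0.03727359, -0.01408629, -0.04205117,  0.01473549,
       -0.04116364]), 'joint_efforts': array([-8.46755847e-04, -5.20387709e+01,  4.64804792e+01,  1.61671301e-02,
       -4.85246710e-05, -7.29650282e-06]), 'ee_pos': array([0.12518928, 0.53530882, 0.23058696]), 'tcp_rot': array([ -90.51865979,   89.92237481, -103.68505137]), 'wrist_force': array([ 0.9658021 ,  0.93766856, -0.56165085]), 'torque': array([-0.02828477,  0.004257  ,  0.03285963]), 'opening': 0.08520550891246442} 0.0187
{'fovy': 42.29230807710517, 'cx': 288.48126982554567, 'cy': 214.77602638678493, 'xyz': array([ 0.33652597, -0.01795775,  1.71845162]), 'attitude': array([-170.75134946,    0.59889012,  -91.2628433 ])} ['color', 'fovy', 'cx', 'cy', 'xyz', 'attitude']
{'fovy': 52.780109812589416, 'cx': 278.60109590570045, 'cy': 209.0131124669169, 'xyz': array([ 0.28351205, -0.71737586,  0.98570926]), 'attitude': array([-139.38914859,    0.76323861,  -26.23197549])} ['color', 'fovy', 'cx', 'cy', 'xyz', 'attitude']
```

View pics/top0.png

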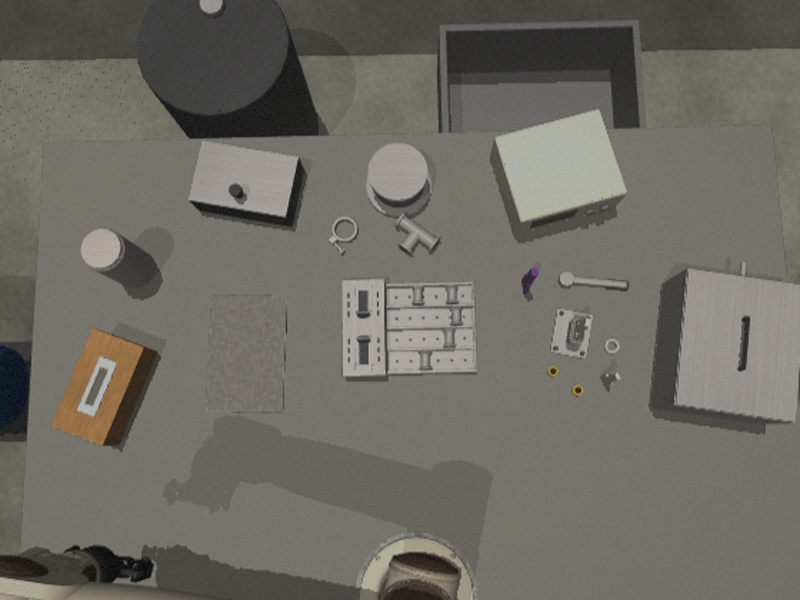

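View pics/side0.png

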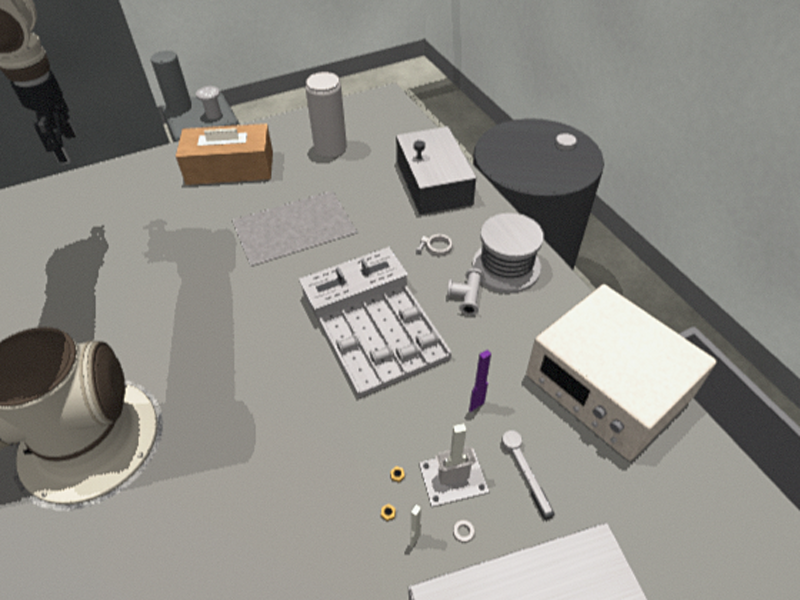

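```bash
cat > h.py <<'E'
import numpy as np, cv2
from scipy.spatial.transform import Rotation as R
from workcell import bot, imaging
def shot(n,tag=None):
    c=imaging.camera(n); c["R"]=R.from_euler("xyz",c["attitude"],degrees=True).as_matrix()
    c["f"]=c["color"].shape[0]/2/np.tan(np.radians(c["fovy"])/2)
    if tag: cv2.imwrite(f"pics/{tag}.png",c["color"][...,::-1])
    return c
def ray(c,p): return c["R"]@np.array([(p[0]-c["cx"])/c["f"],(p[1]-c["cy"])/c["f"],1.])
def onz(c,p,z):
    d=ray(c,p); return c["xyz"]+d*(z-c["xyz"][2])/d[2]
def proj(c,P):
    v=c["R"].T@(np.asarray(P,float)-c["xyz"]); return v[:2]/v[2]*c["f"]+[c["cx"],c["cy"]]
def tri(c1,p1,c2,p2):
    A=np.zeros((3,3));b=np.zeros(3)
    for c,p in((c1,p1),(c2,p2)):
        d=ray(c,p);d/=np.linalg.norm(d);M=np.eye(3)-np.outer(d,d);A+=M;b+=M@c["xyz"]
    return np.linalg.solve(A,b)
def crop(c,x0,y0,x1,y1,k,name):
    im=cv2.resize(c["color"][y0:y1,x0:x1,::-1],None,fx=k,fy=k,interpolation=cv2.INTER_CUBIC)
    for x in range(x0-x0%10+10,x1,10): cv2.putText(im,str(x),((x-x0)*k,8),0,.3,(0,255,255),1);cv2.line(im,((x-x0)*k,10),((x-x0)*k,14),(0,255,255),1)
    for y in range(y0-y0%10+10,y1,10): cv2.putText(im,str(y),(0,(y-y0)*k),0,.3,(0,255,255),1)
    cv2.imwrite(f"pics/{name}.png",im)
def toolmove(dw):
    "world shift mm -> tool axes"
    o=bot.get_obs(); M=R.from_euler("xyz",o["tcp_rot"],degrees=True).as_matrix(); return M.T@np.asarray(dw)
E
python3 - <<'E'
from h import *
t=shot("top");s=shot("side")
crop(t,230,185,342,272,7,"ct");crop(t,360,180,445,285,6,"ch")
crop(s,205,165,320,280,5,"st");crop(s,265,240,400,395,4,"sh")
E
```

```text
(no output)
```

View pics/ct.png

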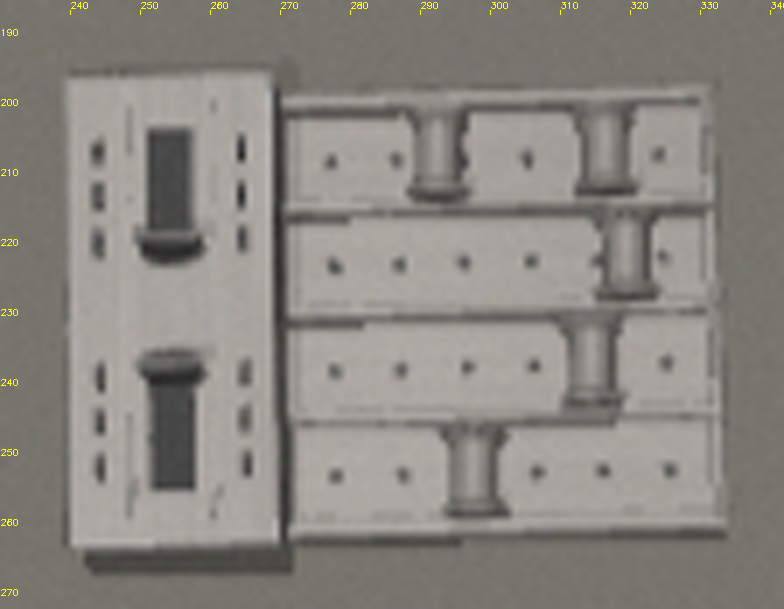

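View pics/ch.png

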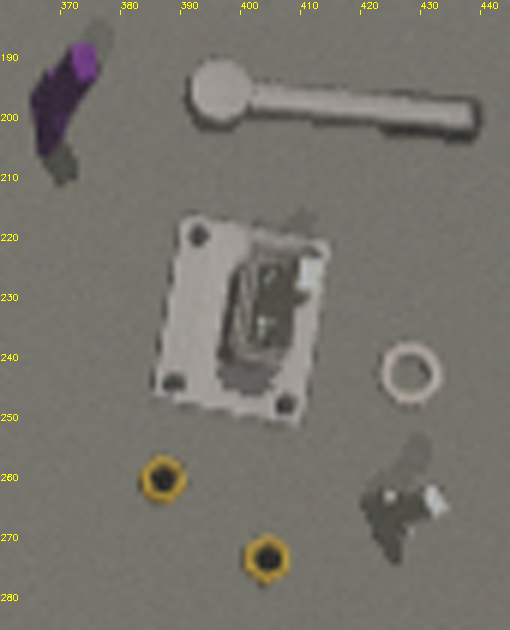

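View pics/st.png

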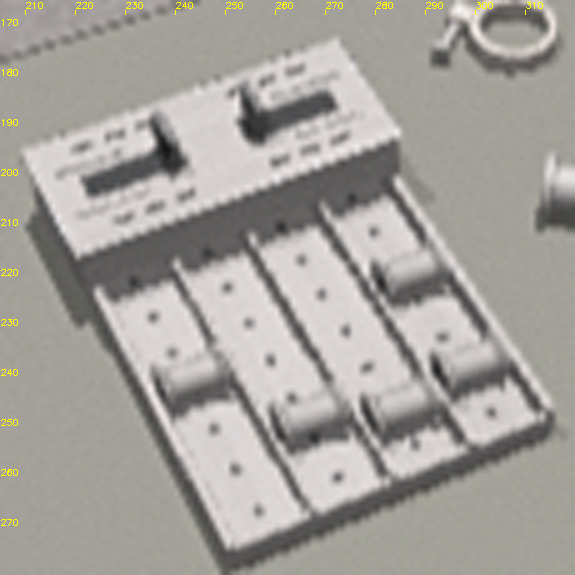

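View pics/sh.png

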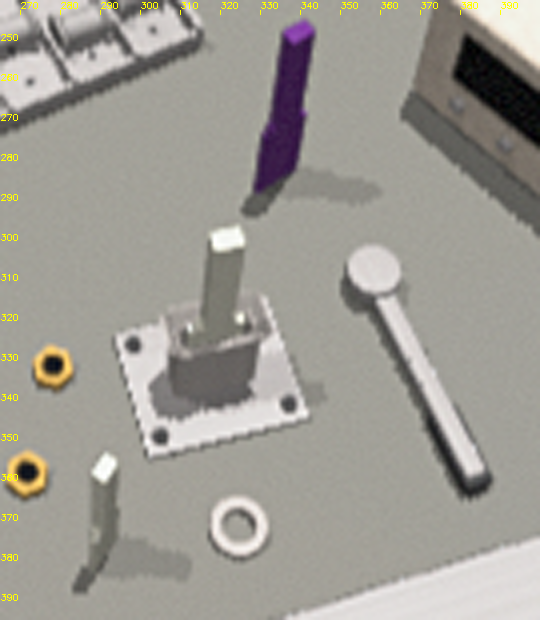

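Run:
```python
from h import *
np.set_printoptions(precision=4,suppress=True)
t=shot("top");s=shot("side")
for nm,z,ps in [("cover",.057,[(239,195.5),(269,195),(270,263.2),(240,263.5)]),
 ("tray lip/walls",.026,[(330.5,198.5),(332.5,260.5)]),
 ("dividers",.026,[(330,214.3),(331,230),(331.5,244.5),(271,216),(271,231.5),(272,246)]),
 ("nipples",.04,[(292,206),(316,206),(319,222),(314,238),(297,253)]),
 ("tabs",.0855,[(254,219.3),(254,236)]),
 ("foot",.006,[(390,216),(413.5,221),(409.5,251.5),(385.5,246)]),
 ("pocket top rim",.076,[(400.5,222),(410,223),(407,239.5),(399,238)])]:
    print(nm,z); print(np.array([onz(t,p,z)[:2] for p in ps]))
print("side cover",[onz(s,p,.057)[:2] for p in [(209.5,196),(271.5,174),(283.5,193.5),(220,217)]])
print("paddle top",tri(t,(411,225.3),s,(319,300.5)))
print("tabs", tri(t,(254,219.5),s,(252.5,183)),tri(t,(254,236),s,(236.5,188.5)))
print("small", tri(t,(431,263),s,(290,357)))
im=t["color"];
print("mat",[onz(t,(x*.7,y*.7),.003)[:2] for x,y in [(210,295),(286,295),(285,411),(206,411)]])
```

```text
cover 0.057
[[0.672  0.1465]
 [0.6714 0.0528]
 [0.4588 0.0532]
 [0.46   0.145 ]]
tray lip/walls 0.026
[[ 0.6616 -0.1407]
 [ 0.465  -0.1402]]
dividers 0.026
[[ 0.6109 -0.1374]
 [ 0.5608 -0.1388]
 [ 0.5151 -0.1388]
 [ 0.6099  0.0489]
 [ 0.5605  0.0498]
 [ 0.5147  0.0474]]
nipples 0.04
[[ 0.6378 -0.0181]
 [ 0.636  -0.0934]
 [ 0.5851 -0.1012]
 [ 0.5351 -0.0842]
 [ 0.4897 -0.0302]]
tabs 0.0855
[[0.5913 0.0985]
 [0.5401 0.0991]]
foot 0.006
[[ 0.6041 -0.3297]
 [ 0.5862 -0.4035]
 [ 0.4893 -0.3852]
 [ 0.5085 -0.3105]]
pocket top rim 0.076
[[ 0.5739 -0.348 ]
 [ 0.5701 -0.3767]
 [ 0.5197 -0.3647]
 [ 0.5249 -0.3407]]
side cover [array([0.4634, 0.1413]), array([0.6682, 0.1412]), array([0.6644, 0.0505]), array([0.4621, 0.0511])]
paddle top [ 0.5473 -0.3573  0.1732]
tabs [0.5881 0.0982 0.0943] [0.5377 0.0987 0.0946]
small [ 0.4434 -0.4207  0.1236]
mat [array([0.654 , 0.4484]), array([0.6499, 0.277 ]), array([0.391 , 0.2781]), array([0.3949, 0.4521])]
```

```bash
cat >> h.py <<'E'
def pose():
    o=bot.get_obs(); M=R.from_euler("xyz",o["tcp_rot"],degrees=True).as_matrix()
    print("t %.1f"%o["time"],"p",o["ee_pos"].round(4),"x",M[:,0].round(3),"y",M[:,1].round(3),"z",M[:,2].round(3),"F",o["wrist_force"].round(1),"op %.4f"%o["opening"],"q6 %.1f"%o["q"][5]); return o,M
def go(target,yaxis=None):
    o,M=pose(); y=M[:,1]
    print("tool shift mm",(M.T@(np.asarray(target)-o["ee_pos"])*1e3).round(1))
    if yaxis is not None:
        yaxis=np.asarray(yaxis,float); a=np.arctan2(np.dot(np.cross(y,yaxis),M[:,0]),np.dot(y,yaxis)); print("turn rad",round(a,3))
E
python3 -c "
from h import *
go([.5645,.0985,.2],[1,0,0]);go([.5645,.0985,.2],[-1,0,0])"; python3 -m inch '[[[0,0,0],0]]' 100
```

```text
t 0.3 p [0.1253 0.5355 0.231 ] x [-0.    -0.001 -1.   ] y [ 0.228  0.974 -0.001] z [ 0.974 -0.228  0.   ] F [ 0.2 -0.7  0.3] op 0.0854 q6 90.0
tool shift mm [  31.2 -325.4  527.2]
turn rad 1.341
t 0.3 p [0.1253 0.5355 0.231 ] x [-0.    -0.001 -1.   ] y [ 0.228  0.974 -0.001] z [ 0.974 -0.228  0.   ] F [ 0.2 -0.7  0.3] op 0.0854 q6 90.0
tool shift mm [  31.2 -325.4  527.2]
turn rad -1.801
time: 0.38
ee_pos: [0.1253, 0.5355, 0.2312]
tcp_rot: [-96.6, 90.0, -109.7]
wrist_force: [1.0, 0.4, 0.5]
opening: 0.0854
```

```bash
python3 -m inch '[[[0,-8,13],0],[[0,-16,26],0],[[0,-16,26],0],[[0,-16,26],0],[[0,-16,26],0],[[0,-16,26],0],[[0,-16,26],0],[[0,-16,26],0]]' >/dev/null
python3 -m inch '[[[0,-16,26],0],[[0,-16,26],0],[[0,-16,26],0],[[0,-16,26],0],[[0,-16,26],0],[[0,-16,26],0],[[0,-16,26],0],[[0,-16,26],0]]' >/dev/null
python3 -m inch '[[[0,-16,26],0],[[0,-16,26],0],[[0,-16,26],0],[[0,-16,26],0],[[0,-13,20],0],[[0,0,0],0.112],[[0,0,0],0.112],[[0,0,0],0.112]]'
python3 -m inch '[[[0,0,0],0.112],[[0,0,0],0.112],[[0,0,0],0.112],[[0,0,0],0.112],[[0,0,0],0.112],[[0,0,0],0.112],[[0,0,0],0.112],[[0,0,0],0.112]]' >/dev/null
python3 -m inch '[[[0,0,0],0.112],[[0,0,0],0],[[0,0,0],0]]' >/dev/null
python3 -c "
from h import *
go([.5645,.0985,.12],[1,0,0])"
```

```text
time: 2.38
ee_pos: [0.5645, 0.0978, 0.2311]
tcp_rot: [-126.1, 90.0, -158.9]
wrist_force: [-0.4, 0.0, -0.1]
opening: 0.0857
t 3.3 p [0.5642 0.0986 0.2314] x [ 0. -0. -1.] y [1. 0. 0.] z [ 0. -1.  0.] F [ 0.4  0.3 -0.3] op 0.0854 q6 99.9
tool shift mm [111.4   0.3   0. ]
turn rad 0.0
```

```bash
python3 -m inch '[[[20,0,0],0],[[25,0,0],0],[[25,0,0],0],[[20,0,0],0],[[10,0,0],0],[[0,0,0],0],[[0,0,0],0]]' 
python3 -c "
from h import *
s=shot('side');crop(s,190,90,310,230,5,'a1');t=shot('top');crop(t,220,140,320,290,5,'a2')"
```

```text
time: 3.88
ee_pos: [0.5644, 0.0989, 0.1318]
tcp_rot: [-42.5, 90.0, -132.5]
wrist_force: [-0.5, -0.0, 0.6]
opening: 0.0853
```

View pics/a1.png

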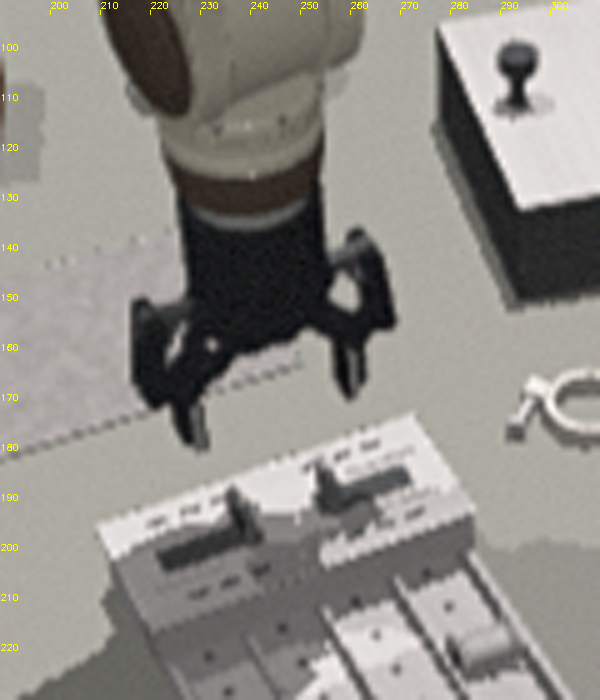

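View pics/a2.png

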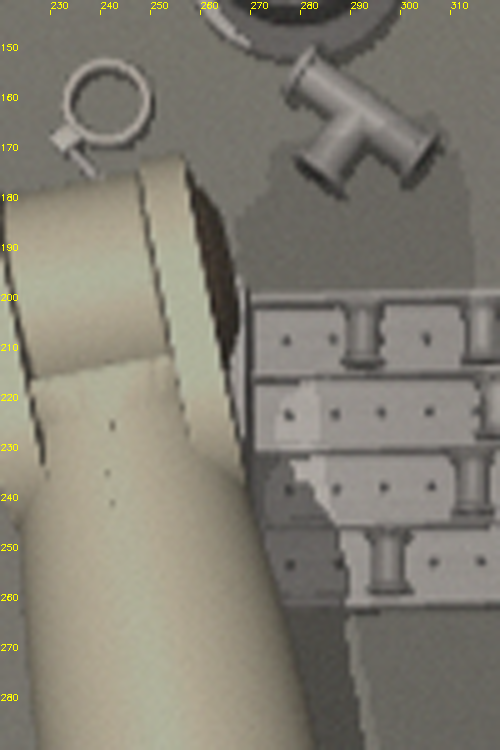

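```bash
python3 -m inch '[[[15,0,0],0],[[15,0,0],0],[[15,0,0],0],[[10,0,0],0],[[8,0,0],0],[[6,0,0],0],[[0,0,0],0],[[0,0,0],0]]' 
python3 -m inch '[[[0,0,0],0],[[0,0,0],0],[[0,0,0],0],[[0,0,0],0],[[0,0,0],0],[[0,0,0],0],[[0,0,0],0],[[0,0,0],0]]' 40 40
python3 -c "
from h import *
s=shot('side');crop(s,190,90,310,230,5,'a3')"
```

```text
time: 4.65
ee_pos: [0.5646, 0.0991, 0.0627]
tcp_rot: [99.6, 90.0, 9.4]
wrist_force: [0.1, -0.1, 0.1]
opening: 0.0855
time: 5.32
ee_pos: [0.5656, 0.0992, 0.0642]
tcp_rot: [98.0, 89.8, 7.8]
wrist_force: [1.0, -0.8, 9.4]
opening: 0.0422
```

View pics/a3.png

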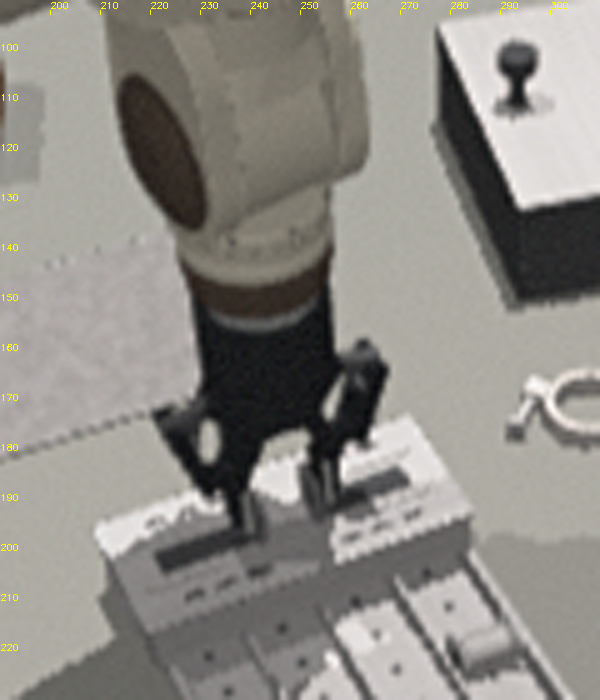

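```bash
python3 -m inch '[[[-2,0,0],0],[[-3,0,0],0],[[-5,0,0],0],[[-8,0,0],0],[[-8,0,0],0],[[-8,0,0],0],[[-8,0,0],0],[[-8,0,0],0]]' 
python3 -m inch '[[[-8,0,0],0],[[-10,0,0],0],[[-10,0,0],0],[[-10,0,0],0],[[-10,0,0],0],[[-5,0,0],0],[[0,0,0],0],[[0,0,0],0]]' 
python3 -c "
from h import *
s=shot('side');crop(s,170,60,310,220,5,'a4');t=shot('top');crop(t,180,140,340,290,5,'a5')"
```

```text
time: 6.03
ee_pos: [0.5645, 0.0991, 0.1134]
tcp_rot: [100.8, 90.0, 10.6]
wrist_force: [0.4, 0.8, -2.8]
opening: 0.0426
time: 6.7
ee_pos: [0.5645, 0.0991, 0.1654]
tcp_rot: [96.5, 90.0, 6.3]
wrist_force: [-0.1, 0.7, -2.9]
opening: 0.0421
```

View pics/a4.png

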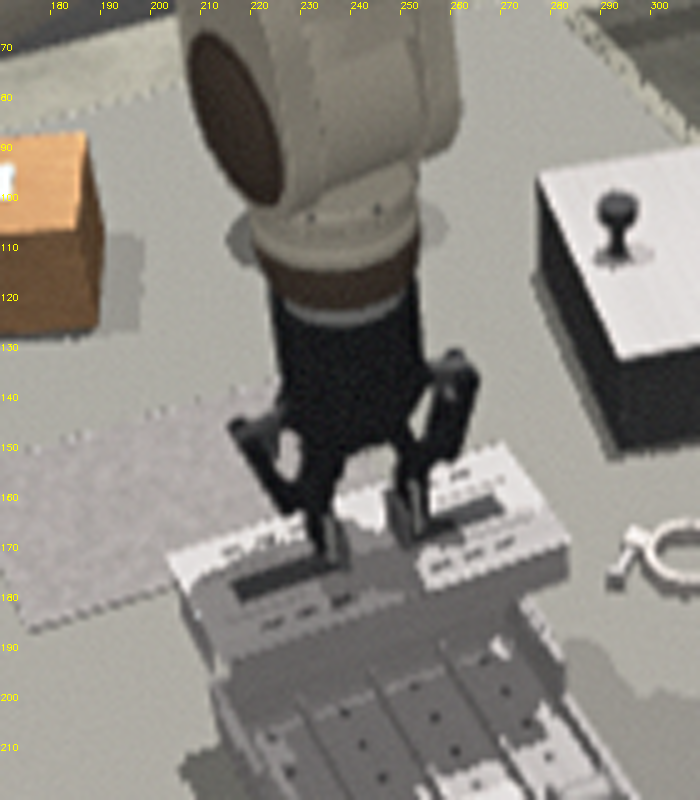

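View pics/a5.png

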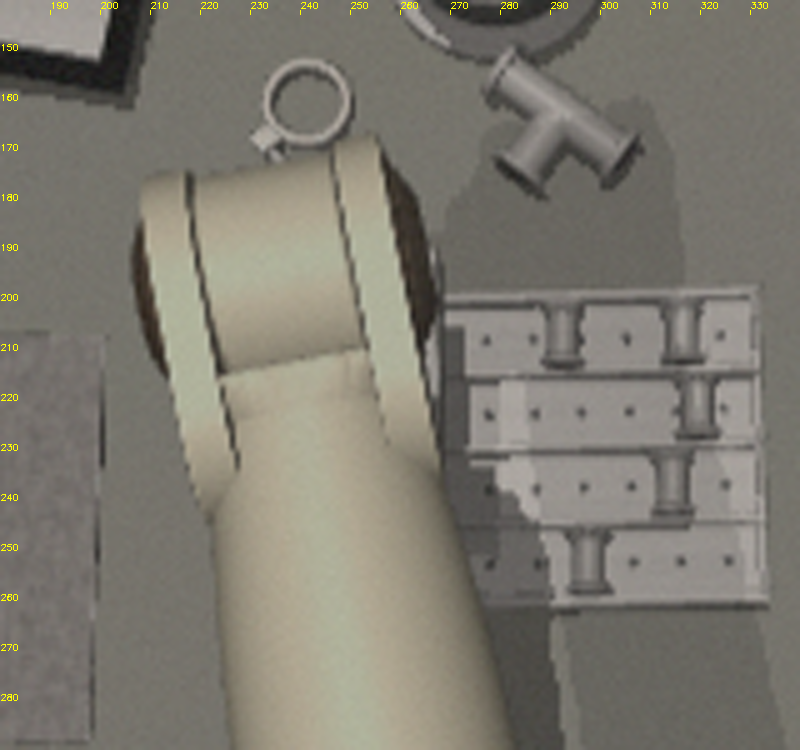

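```bash
python3 -m inch '[[[0,-1.5,-10],0],[[0,-3.5,-20],0],[[0,-3.5,-22],0],[[0,-3.5,-22],0],[[0,-3.5,-22],0],[[0,-3.5,-22],0],[[0,-3.5,-22],0],[[0,-3.5,-22],0]]' 
python3 -m inch '[[[0,-3.5,-22],0],[[0,-3.5,-22],0],[[0,-3.5,-22],0],[[0,-3.5,-20],0],[[0,-3,-13],0],[[0,0,0],0],[[0,0,0],0],[[0,0,0],0]]' 
python3 -m inch '[[[10,0,0],0],[[20,0,0],0],[[20,0,0],0],[[20,0,0],0],[[20,0,0],0],[[15,0,0],0],[[8,0,0],0],[[0,0,0],0]]' 
python3 -m inch '[[[4,0,0],0],[[2,0,0],0],[[2,0,0],0],[[0,0,0],0],[[0,0,0],0]]'
python3 -c "
from h import *
s=shot('side');crop(s,130,60,290,220,5,'b1')"
```

```text
time: 7.47
ee_pos: [0.5381, 0.2627, 0.1647]
tcp_rot: [-74.3, 90.0, -164.5]
wrist_force: [0.7, 0.6, -3.0]
opening: 0.0422
time: 8.13
ee_pos: [0.5221, 0.3597, 0.1651]
tcp_rot: [-28.7, 90.0, -118.8]
wrist_force: [-0.6, 0.0, -1.8]
opening: 0.042
time: 8.8
ee_pos: [0.5214, 0.3587, 0.0498]
tcp_rot: [-54.4, 89.8, -144.6]
wrist_force: [-0.1, 0.4, -2.1]
opening: 0.0419
time: 9.22
ee_pos: [0.5224, 0.3603, 0.0448]
tcp_rot: [127.2, 90.0, 37.1]
wrist_force: [-0.3, -0.2, -3.3]
opening: 0.0421
```

View pics/b1.png

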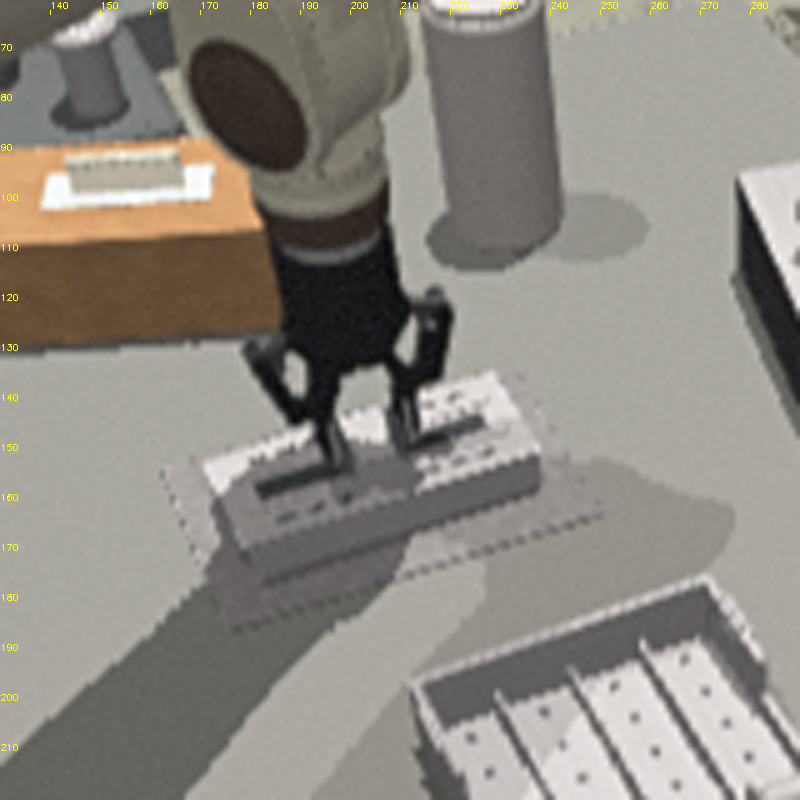

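```bash
for i in 1; do python3 -m inch '[[[2,0,0],0],[[0,0,0],0],[[0,0,0],0]]';python3 -m inch '[[[2,0,0],0],[[0,0,0],0],[[0,0,0],0]]';python3 -m inch '[[[1,0,0],0],[[0,0,0],0],[[0,0,0],0]]';python3 -m inch '[[[1,0,0],0],[[0,0,0],0],[[0,0,0],0]]'; done | egrep 'pos|force'
```

```text
ee_pos: [0.5221, 0.3602, 0.0422]
wrist_force: [-0.4, -0.7, -2.4]
ee_pos: [0.5221, 0.3601, 0.0401]
wrist_force: [0.2, 0.2, -2.2]
ee_pos: [0.5222, 0.3602, 0.0395]
wrist_force: [-0.2, 0.4, -0.5]
ee_pos: [0.5223, 0.3602, 0.0393]
wrist_force: [-2.6, -2.2, 5.7]
```

```bash
python3 -m inch '[[[0,0,0],0],[[0,0,0],0],[[0,0,0],0],[[0,0,0],0],[[0,0,0],0],[[0,0,0],0]]' 100
python3 -m inch '[[[-8,0,0],0],[[-15,0,0],0],[[-25,0,0],0],[[-30,0,0],0],[[-30,0,0],0],[[-30,0,0],0],[[-30,0,0],0],[[-22,0,0],0]]'
python3 -c "
from h import *
s=shot('side');crop(s,130,60,290,220,5,'b2')
t=shot('top')
print('purple',tri(t,(374,190),s,(337,250)),onz(t,(369,207),0))
go([.547,-.357,.23],[.19,.98,0])"
```

```text
time: 10.77
ee_pos: [0.5222, 0.3602, 0.0383]
tcp_rot: [129.3, 90.0, 39.1]
wrist_force: [-0.5, 0.2, 0.5]
opening: 0.0855
time: 11.43
ee_pos: [0.5223, 0.3602, 0.2321]
tcp_rot: [125.1, 89.8, 35.0]
wrist_force: [0.5, 0.6, -1.1]
opening: 0.0853
purple [ 0.65451574 -0.25738481  0.16407673] [ 0.63583936 -0.2650888   0.        ]
t 11.5 p [0.5231 0.3608 0.2337] x [ 0.006  0.004 -1.   ] y [ 1.    -0.003  0.006] z [-0.003 -1.    -0.004] F [ 0.5  1.3 -0.1] op 0.0855 q6 124.8
tool shift mm [  0.9  26.  717.8]
turn rad -1.382
```

View pics/b2.png

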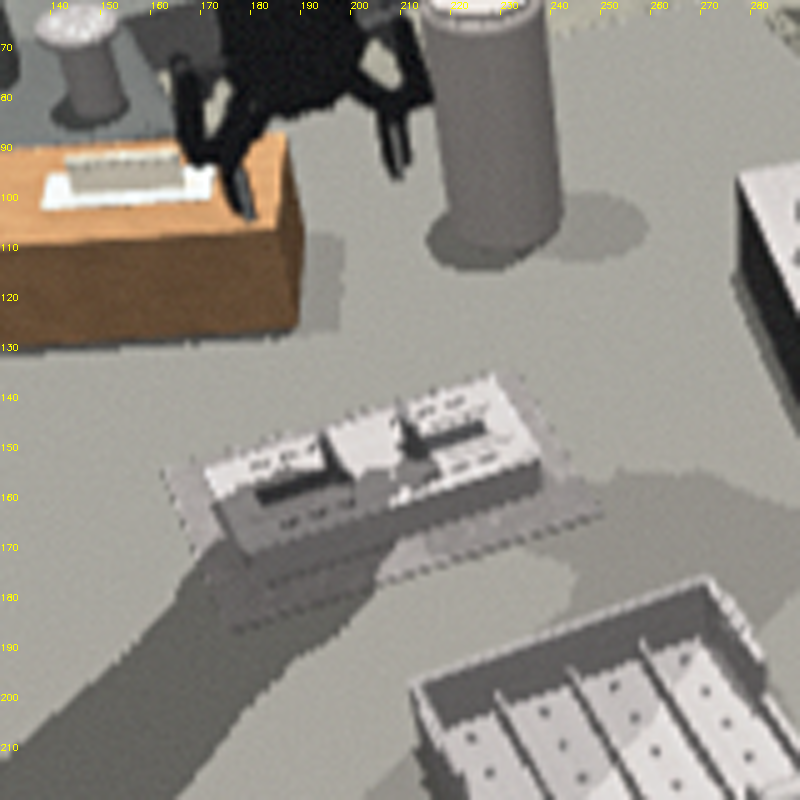

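```bash
python3 -m inch '[[[0,1,10],0],[[0,1,20],0],[[0,1,32],0],[[0,1,32],0],[[0,1,32],0],[[0,1,32],0],[[0,1,32],0],[[0,1,32],0]]' 100 >/dev/null
python3 -m inch '[[[0,1,32],0],[[0,1,32],0],[[0,1,32],0],[[0,1,32],0],[[0,1,32],0],[[0,1,32],0],[[0,1,32],0],[[0,1,32],0]]' >/dev/null
python3 -m inch '[[[0,1,32],0],[[0,1,32],0],[[0,1,32],0],[[0,1,32],0],[[0,1,32],0],[[0,1,32],0],[[0,1,25],0],[[0,3,20],0]]' 45
python3 -m inch '[[[0,0,0],-0.1],[[0,0,0],-0.1],[[0,0,0],-0.1],[[0,0,0],-0.1],[[0,0,0],-0.1],[[0,0,0],-0.1],[[0,0,0],-0.1],[[0,0,0],-0.1]]' >/dev/null
python3 -m inch '[[[0,0,0],-0.1],[[0,0,0],-0.1],[[0,0,0],-0.1],[[0,0,0],-0.1],[[0,0,0],-0.1],[[0,0,0],-0.08],[[0,0,0],0],[[0,0,0],0]]' >/dev/null
python3 -c "
from h import *
go([.547,-.357,.12],[.19,.98,0])
s=shot('side');crop(s,240,170,400,370,4,'b3')
t=shot('top','t3');print(proj(t,[.547,-.357,.176]),proj(s,[.547,-.357,.176]))
crop(t,340,170,460,300,5,'b4')"
```

```text
time: 13.53
ee_pos: [0.5444, -0.3573, 0.2266]
tcp_rot: [-114.8, 89.9, 154.9]
wrist_force: [0.1, 0.4, 0.7]
opening: 0.0387
t 14.9 p [ 0.5453 -0.355   0.2272] x [-0.002  0.001 -1.   ] y [0.195 0.981 0.001] z [ 0.981 -0.195 -0.002] F [ 0.6 -0.2  0.7] op 0.0380 q6 -21.8
tool shift mm [107.2  -1.7   2.3]
turn rad -0.005
[410.91915748 226.04905523] [319.90543795 299.53942731]
```

View pics/b3.png

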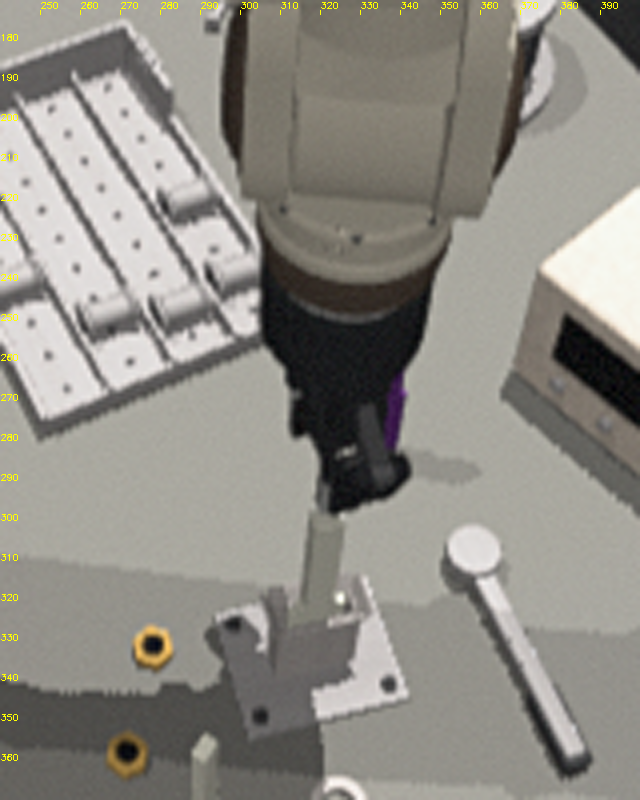

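View pics/b4.png

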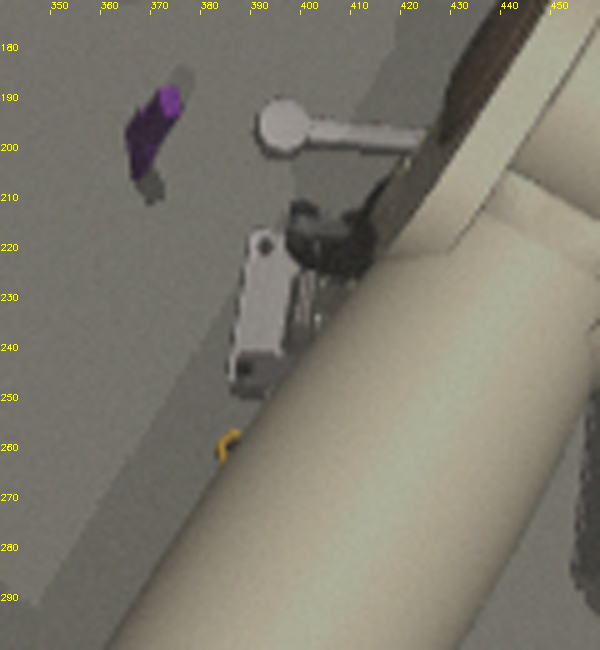

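```bash
python3 -m inch '[[[0,-2,2],0],[[10,0,0],0],[[20,0,0],0],[[20,0,0],0],[[20,0,0],0],[[20,0,0],0],[[12,0,0],0],[[6,0,0],0]]'
python3 -m inch '[[[0,0,0],0],[[0,0,0],0],[[0,0,0],0]]'
python3 -c "
from h import *
s=shot('side');crop(s,240,170,400,370,4,'b5');pose()"
```

```text
time: 15.63
ee_pos: [0.547, -0.3569, 0.1181]
tcp_rot: [158.8, 89.8, 147.7]
wrist_force: [1.1, 0.6, -0.5]
opening: 0.0384
time: 15.88
ee_pos: [0.5481, -0.3576, 0.1218]
tcp_rot: [-23.5, 89.9, -34.6]
wrist_force: [0.3, -0.0, -0.8]
opening: 0.0385
t 15.9 p [ 0.5481 -0.3576  0.1218] x [ 0.002 -0.001 -1.   ] y [ 0.193  0.981 -0.001] z [ 0.981 -0.193  0.002] F [ 0.4  0.  -0.9] op 0.0382 q6 -22.0
```

View pics/b5.png

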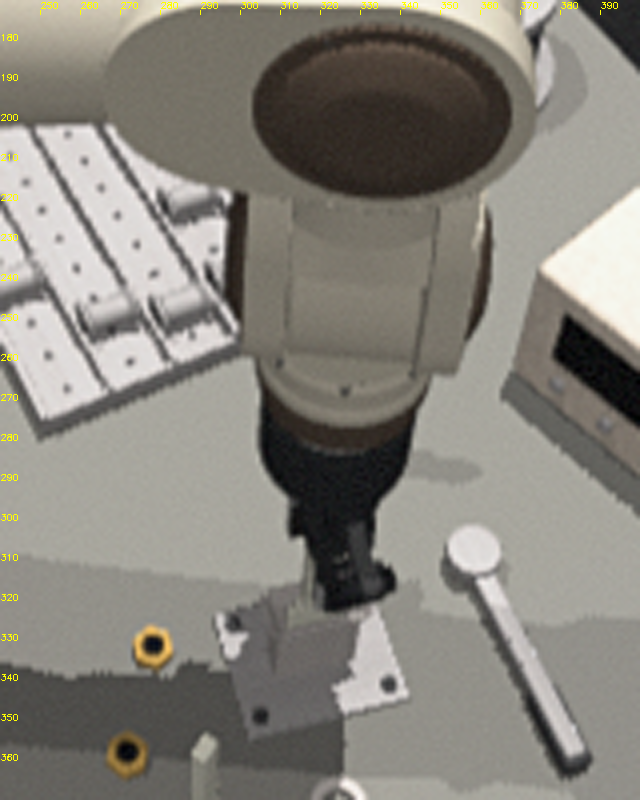

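```bash
python3 -m inch '[[[0,0,0],0],[[0,0,0],0],[[0,0,0],0],[[0,0,0],0],[[0,0,0],0],[[0,0,0],0],[[0,0,0],0],[[0,0,0],0]]' 0 60
python3 -c "
from h import *
pose()"
python3 -m inch '[[[-5,0,0],0],[[-10,0,0],0],[[-15,0,0],0],[[-15,0,0],0],[[-15,0,0],0],[[-15,0,0],0],[[-15,0,0],0],[[-10,0,0],0]]'
python3 -m inch '[[[-10,0,0],0],[[-10,0,0],0],[[-10,0,0],0],[[0,0,0],0],[[0,0,0],0]]'
python3 -c "
from h import *
go([.638,-.15,.16],[0,1,0])
s=shot('side');crop(s,240,120,400,320,4,'b6');pose()"
```

```text
time: 16.6
ee_pos: [0.5479, -0.3574, 0.1211]
tcp_rot: [-19.2, 89.9, -30.3]
wrist_force: [0.0, 0.2, 5.5]
opening: 0.0114
t 16.6 p [ 0.5479 -0.3574  0.1211] x [ 0.001 -0.001 -1.   ] y [ 0.193  0.981 -0.   ] z [ 0.981 -0.193  0.001] F [0.  0.2 5.5] op 0.0114 q6 -22.0
time: 17.27
ee_pos: [0.5477, -0.3573, 0.2225]
tcp_rot: [-25.7, 89.9, -36.8]
wrist_force: [0.4, 0.1, 0.4]
opening: 0.0112
time: 17.68
ee_pos: [0.5478, -0.3574, 0.2509]
tcp_rot: [-26.4, 89.9, -37.5]
wrist_force: [0.1, -0.4, -1.8]
opening: 0.0112
t 17.7 p [ 0.5478 -0.3574  0.2509] x [ 0.001 -0.001 -1.   ] y [ 0.193  0.981 -0.   ] z [ 0.981 -0.193  0.001] F [ 0.1 -0.4 -1.8] op 0.0112 q6 -22.0
tool shift mm [ 90.8 220.9  48.5]
turn rad -0.194
t 17.7 p [ 0.5476 -0.3573  0.2501] x [-0.  0. -1.] y [0.193 0.981 0.   ] z [ 0.981 -0.193 -0.   ] F [ 0.4 -0.5 -0.6] op 0.0113 q6 -22.0
```

View pics/b6.png

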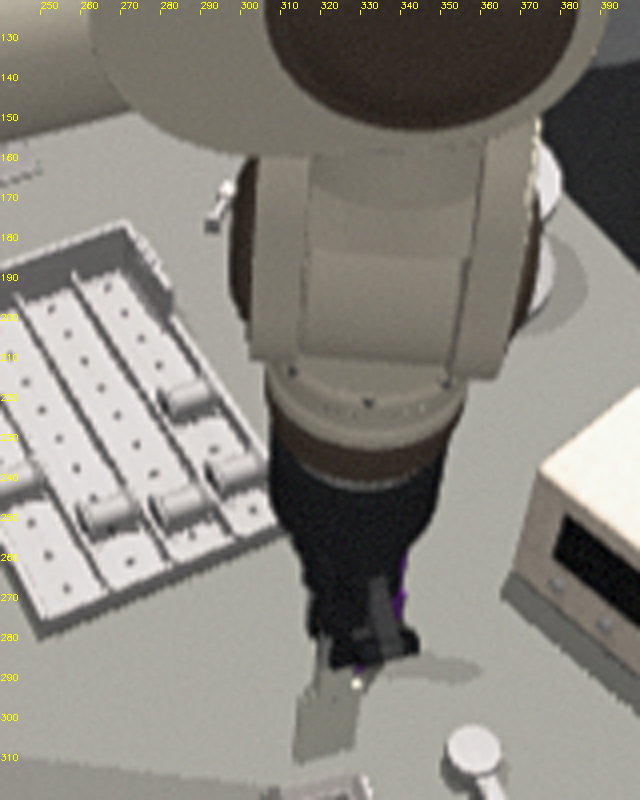

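```bash
python3 -m inch '[[[0,0,0],-0.097],[[0,0,0],-0.097],[[0,10,0],0],[[0,25,0],0],[[0,25,0],0],[[0,30,0],0],[[0,30,0],0],[[0,30,0],0]]' >/dev/null
python3 -m inch '[[[0,30,0],0],[[0,25,0],0],[[0,15,10],0],[[0,9,20],0],[[0,0,25],0],[[0,0,20],0],[[0,0,12],0],[[0,0,0],0]]'>/dev/null
python3 -m inch '[[[10,0,0],0],[[20,0,0],0],[[20,0,0],0],[[20,0,0],0],[[10,0,0],0],[[0,0,0],0],[[0,0,0],0]]'
python3 -c "
from h import *
go([.6345,-.128,.129],[0,1,0])
s=shot('side');crop(s,200,130,340,290,5,'c1')
t=shot('top');crop(t,230,170,390,290,5,'c2')"
```

```text
time: 19.65
ee_pos: [0.6339, -0.128, 0.1706]
tcp_rot: [164.2, 90.0, 164.2]
wrist_force: [0.6, -0.3, -0.7]
opening: 0.0114
t 19.6 p [ 0.6339 -0.128   0.1706] x [-0.001  0.    -1.   ] y [0.001 1.    0.   ] z [ 1.    -0.001 -0.001] F [ 0.6 -0.3 -0.7] op 0.0114 q6 -11.4
tool shift mm [41.6 -0.   0.6]
turn rad -0.001
```

View pics/c1.png

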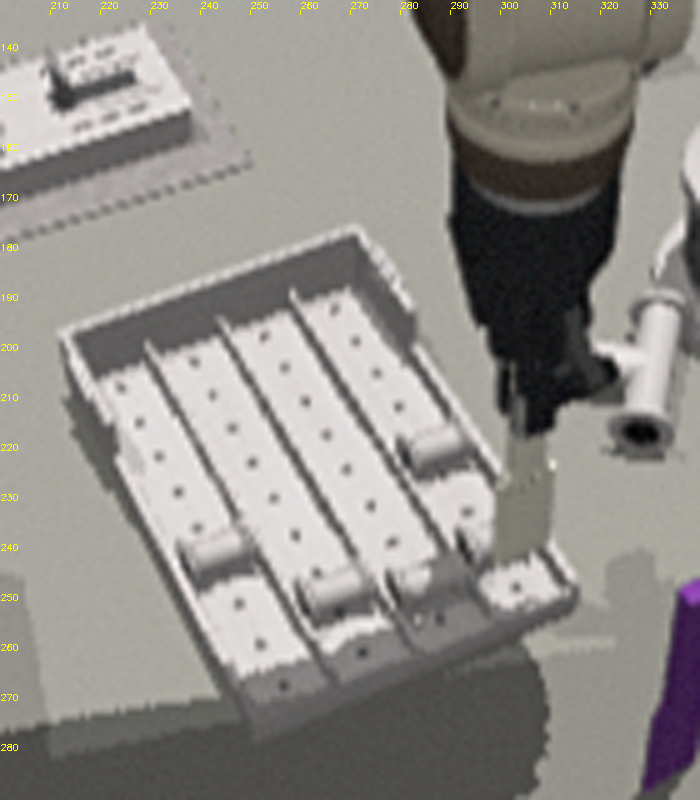

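View pics/c2.png

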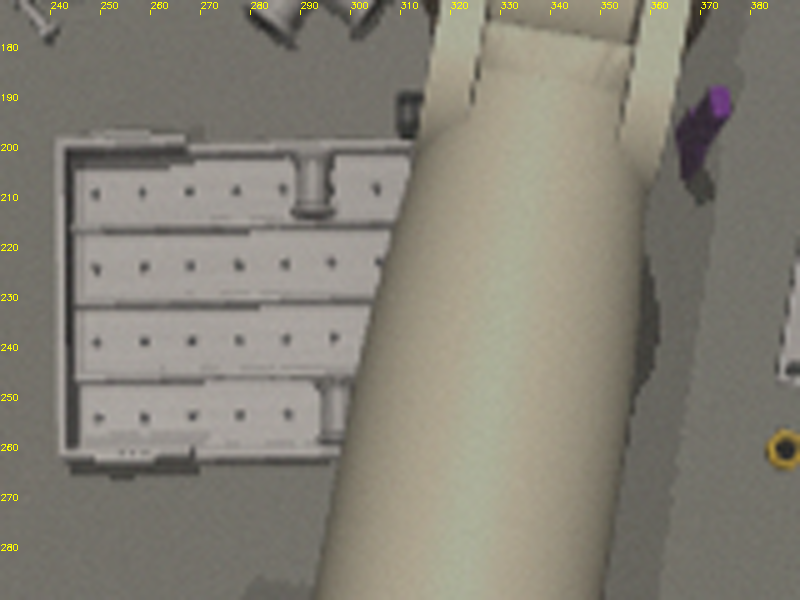

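Run:
```python
from h import *
np.set_printoptions(precision=4,suppress=True)
t=shot("top");s=shot("side")
print("end wall outer/inner top",onz(t,(240.5,230),.055),onz(t,(242.7,230),.055))
print("side endwall outer corners",onz(s,(210.5,197),.055),onz(s,(271.3,175),.055))
print("walls outer x at y~250",onz(t,(255,197.5),.055),onz(t,(255,262),.055))
print("mouth side wall end top",onz(t,(268.5,261),.055),onz(t,(268,199),.055), onz(s,(283,198),.055))
print("blade lower corners",onz(s,(297,242.5),.0556),onz(s,(308.5,239.5),.0556))
for T in (.055,.0575,.06):
  print(T,"wall pts side",proj(s,[.5625-.0995,T+.081,.055]),proj(s,[.5625+.0995,T+.081,.055]),"lip corners",proj(s,[.463,T-.203,0]),proj(s,[.662,T-.203,0]),proj(t,[.5625,T-.199,.021]))
```

```text
end wall outer/inner top [0.5636 0.1429 0.055 ] [0.5634 0.1361 0.055 ]
side endwall outer corners [0.4651 0.138  0.055 ] [0.6665 0.1394 0.055 ]
walls outer x at y~250 [0.6649 0.0968 0.055 ] [0.4636 0.0992 0.055 ]
mouth side wall end top [0.4658 0.0578 0.055 ] [0.6591 0.0563 0.055 ] [0.6558 0.0367 0.055 ]
blade lower corners [ 0.6166 -0.1262  0.0556] [ 0.6492 -0.1314  0.0556]
0.055 wall pts side [210.076  197.6775] [270.4561 176.1505] lip corners [249.6474 281.6125] [314.5484 253.9003] [332.5193 229.6506]
0.0575 wall pts side [209.7849 197.1221] [270.1097 175.6426] lip corners [249.2729 280.887 ] [314.1111 253.2428] [331.7257 229.6691]
0.06 wall pts side [209.4944 196.5681] [269.7641 175.1359] lip corners [248.8992 280.1634] [313.6748 252.587 ] [330.9321 229.6875]
```

```bash
python3 -m inch '[[[0,0,2],0],[[10,0,0],0],[[12,0,0],0],[[10,0,0],0],[[6,0,0],0],[[3,0,0],0],[[0,0,0],0],[[0,0,0],0]]'
for i in 1 2 3 4; do python3 -m inch '[[[0,4,0],0],[[0,5,0],0],[[0,5,0],0],[[0,5,0],0],[[0,5,0],0],[[0,5,0],0],[[0,5,0],0],[[0,4,0],0]]' | egrep 'pos|wrist'; done
python3 -c "
from h import *
s=shot('side');crop(s,200,130,340,290,5,'c3')"
```

```text
time: 20.52
ee_pos: [0.6365, -0.1282, 0.1292]
tcp_rot: [166.7, 90.0, 166.8]
wrist_force: [-0.0, -0.0, -0.8]
opening: 0.0114
ee_pos: [0.6366, -0.0895, 0.1293]
wrist_force: [-0.8, -0.1, -1.3]
ee_pos: [0.6366, -0.0517, 0.1293]
wrist_force: [0.7, -0.4, 0.4]
ee_pos: [0.6365, -0.0136, 0.1293]
wrist_force: [-0.2, -0.2, -0.1]
ee_pos: [0.6365, 0.0244, 0.1293]
wrist_force: [-0.3, -0.0, -0.5]
```

View pics/c3.png

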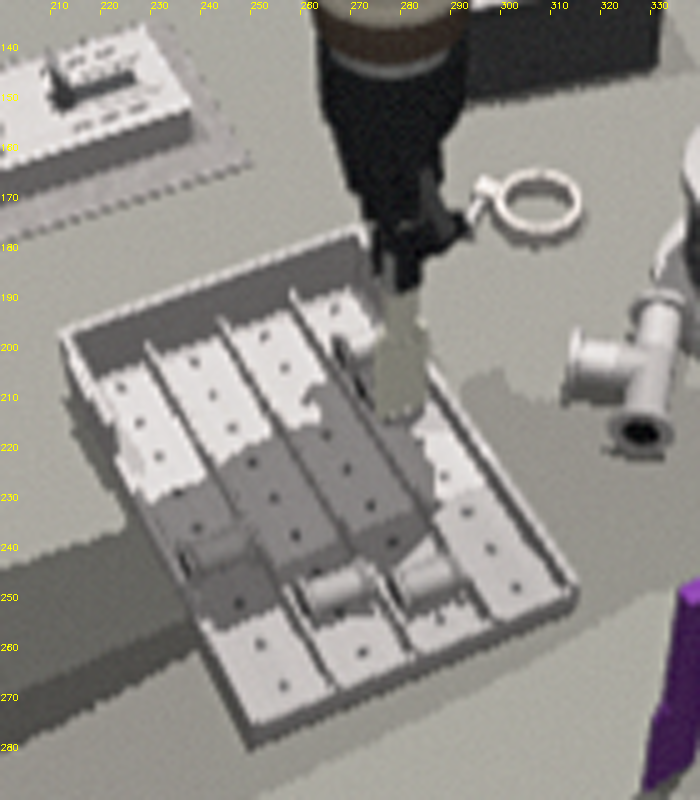

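```bash
python3 -m inch '[[[0,4,0],0],[[0,5,0],0],[[0,5,0],0],[[0,5,0],0],[[0,5,0],0],[[0,5,0],0],[[0,5,0],0],[[0,4,0],0]]' | egrep 'pos|wrist'
python3 -m inch '[[[0,3,0],0],[[0,2,0],0],[[0,1,0],0],[[0,0,0],0],[[0,-5,0],0],[[0,-10,0],0],[[-5,0,0],0],[[-20,0,0],0]]' | egrep 'pos|wrist'
python3 -m inch '[[[-20,0,0],0],[[-5,0,0],0],[[0,-10,-5],0],[[0,-20,-10],0],[[0,-20,-10],0],[[0,-20,-10],0],[[0,-20,-10],0],[[0,-20,-3],0]]' >/dev/null
python3 -m inch '[[[0,-25,0],0],[[0,-25,0],0],[[0,-15,0],0],[[0,-6,0],0],[[0,0,0],0],[[0,0,0],0]]'
python3 -c "
from h import *
go([.588,-.129,.129],[0,1,0])
s=shot('side');crop(s,200,130,340,290,5,'c4')
t=shot('top');crop(t,230,170,390,290,5,'c5')"
```

```text
ee_pos: [0.6365, 0.0625, 0.1293]
wrist_force: [0.8, -0.0, -0.7]
ee_pos: [0.6353, 0.0515, 0.1516]
wrist_force: [-0.2, 0.5, -1.3]
time: 25.73
ee_pos: [0.5884, -0.1279, 0.1788]
tcp_rot: [144.8, 90.0, 144.7]
wrist_force: [1.0, -0.5, -0.9]
opening: 0.0114
t 25.7 p [ 0.5884 -0.1279  0.1788] x [-0.001  0.    -1.   ] y [0. 1. 0.] z [ 1.    -0.    -0.001] F [ 1.  -0.5 -0.9] op 0.0114 q6 -12.3
tool shift mm [49.8 -1.1 -0.3]
turn rad -0.0
```

View pics/c4.png

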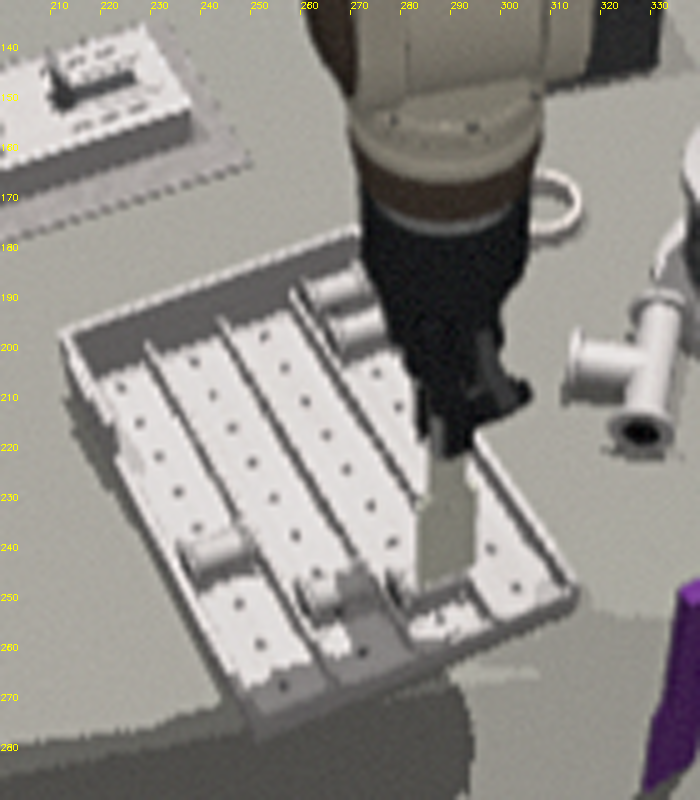

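View pics/c5.png

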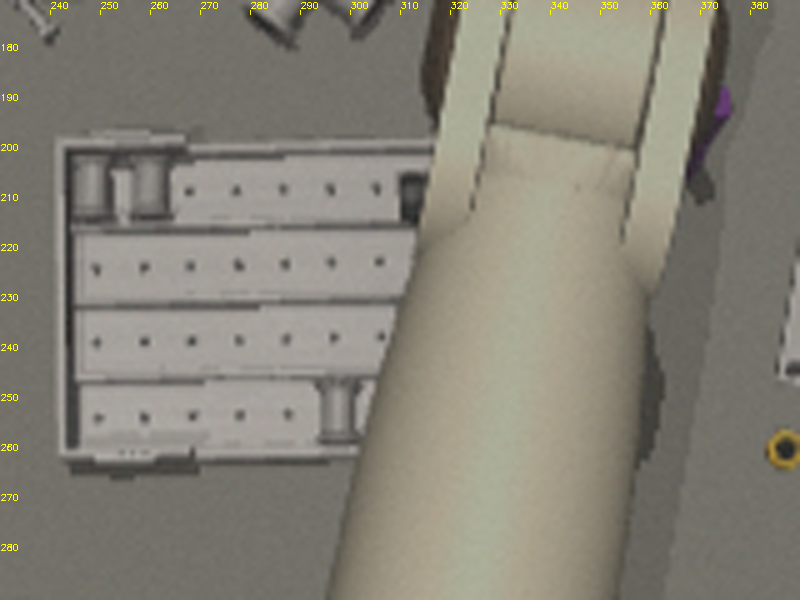

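```bash
python3 -m inch '[[[10,-2,0],0],[[10,0,0],0],[[5,0,0],0],[[5,0,0],0],[[5,0,0],0],[[5,0,0],0],[[5,0,0],0],[[5,0,0],0]]'| egrep 'pos|wrist'
python3 -c "
from h import *
s=shot('side');crop(s,260,200,330,270,8,'c6')"
```

```text
ee_pos: [0.5886, -0.1302, 0.1289]
wrist_force: [0.0, -0.6, -1.0]
```

View pics/c6.png

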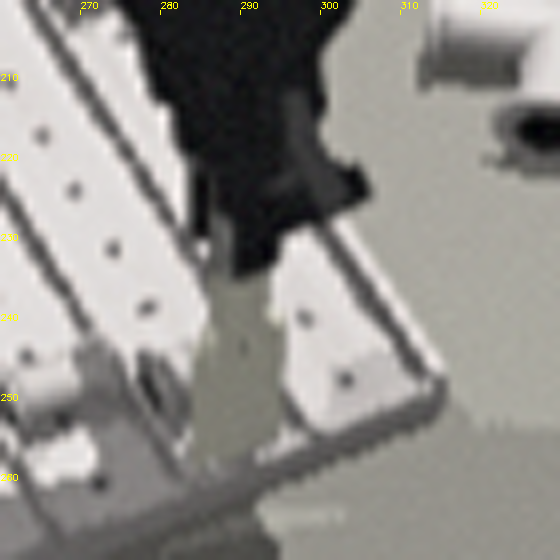

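```bash
for i in 1 2 3 4 5; do python3 -m inch '[[[0,4,0],0],[[0,5,0],0],[[0,5,0],0],[[0,5,0],0],[[0,5,0],0],[[0,5,0],0],[[0,5,0],0],[[0,4,0],0]]' | egrep 'pos|wrist'; done
python3 -m inch '[[[0,5,0],0],[[0,5,0],0],[[0,5,0],0],[[0,5,0],0],[[0,3,0],0],[[0,1,0],0],[[0,0,0],0],[[0,-8,0],0]]' | egrep 'pos|wrist'
python3 -m inch '[[[0,-8,0],0],[[-10,0,0],0],[[-20,0,0],0],[[-20,0,0],0],[[0,-10,-8],0],[[0,-20,-10],0],[[0,-20,-10],0],[[0,-20,-10],0]]' >/dev/null
python3 -m inch '[[[0,-25,-10],0],[[0,-25,0],0],[[0,-25,0],0],[[0,-25,0],0],[[0,-20,0],0],[[0,-8,0],0],[[0,0,0],0],[[0,0,0],0]]'
python3 -c "
from h import *
go([.540,-.126,.129],[0,1,0])
s=shot('side');crop(s,200,130,340,290,5,'c7')
t=shot('top');crop(t,230,170,390,290,5,'c8')"
```

```text
ee_pos: [0.5886, -0.0915, 0.1294]
wrist_force: [0.3, 0.6, -0.4]
ee_pos: [0.5885, -0.0536, 0.1293]
wrist_force: [-0.0, -0.0, -0.8]
ee_pos: [0.5885, -0.0156, 0.1293]
wrist_force: [0.0, 0.4, -1.2]
ee_pos: [0.5885, 0.0224, 0.1293]
wrist_force: [-0.4, 0.3, -1.2]
ee_pos: [0.5885, 0.0604, 0.1293]
wrist_force: [-0.4, -0.1, -0.9]
ee_pos: [0.5885, 0.0764, 0.1292]
wrist_force: [0.2, 0.0, -0.5]
time: 31.88
ee_pos: [0.5403, -0.1304, 0.1794]
tcp_rot: [103.4, 90.0, 103.3]
wrist_force: [-0.3, 0.7, -0.9]
opening: 0.011
t 31.9 p [ 0.5403 -0.1304  0.1794] x [-0.  0. -1.] y [0.001 1.    0.   ] z [ 1.    -0.001 -0.   ] F [-0.3  0.7 -0.9] op 0.0110 q6 -13.5
tool shift mm [50.4  4.4 -0.3]
turn rad -0.001
```

View pics/c7.png

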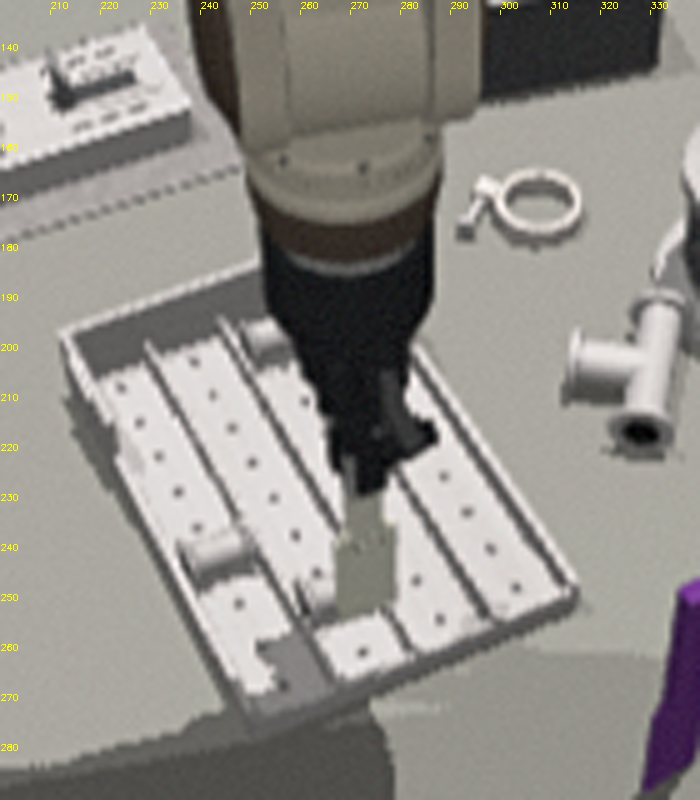

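View pics/c8.png

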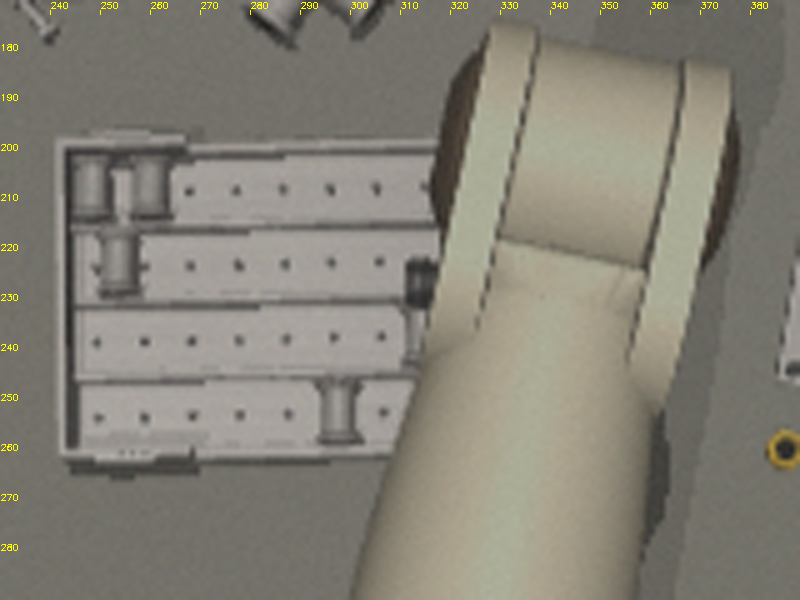

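```bash
python3 -m inch '[[[10,4,0],0],[[10,0,0],0],[[5,0,0],0],[[5,0,0],0],[[5,0,0],0],[[5,0,0],0],[[5,0,0],0],[[5,0,0],0]]'| egrep 'pos|wrist'
for i in 1 2 3 4 5; do python3 -m inch '[[[0,4,0],0],[[0,5,0],0],[[0,5,0],0],[[0,5,0],0],[[0,5,0],0],[[0,5,0],0],[[0,5,0],0],[[0,4,0],0]]' | egrep 'pos|wrist'; done
python3 -m inch '[[[0,5,0],0],[[0,5,0],0],[[0,5,0],0],[[0,3,0],0],[[0,2,0],0],[[0,0,0],0],[[0,0,0],0],[[0,-8,0],0]]' | egrep 'pos|wrist'
python3 -m inch '[[[0,-8,0],0],[[-10,0,0],0],[[-20,0,0],0],[[-20,0,0],0],[[0,-10,-8],0],[[0,-20,-10],0],[[0,-20,-10],0],[[0,-20,-10],0]]' >/dev/null
python3 -m inch '[[[0,-20,-10],0],[[0,-25,0],0],[[0,-20,0],0],[[0,-8,0],0],[[0,0,0],0],[[0,0,0],0]]'
python3 -c "
from h import *
go([.492,-.07,.129],[0,1,0])
s=shot('side');crop(s,200,130,340,290,5,'d1')
t=shot('top');crop(t,230,170,390,290,5,'d2')"
```

```text
ee_pos: [0.5406, -0.1263, 0.1289]
wrist_force: [-0.0, 0.0, -0.3]
ee_pos: [0.5406, -0.0876, 0.1294]
wrist_force: [0.9, 0.3, -1.8]
ee_pos: [0.5405, -0.0497, 0.1293]
wrist_force: [0.3, -0.6, -0.8]
ee_pos: [0.5405, -0.0117, 0.1293]
wrist_force: [0.3, -0.4, -0.8]
ee_pos: [0.5405, 0.0264, 0.1293]
wrist_force: [0.3, 0.0, 0.0]
ee_pos: [0.5405, 0.0643, 0.1293]
wrist_force: [0.3, -0.2, -1.2]
ee_pos: [0.5405, 0.0762, 0.1292]
wrist_force: [0.6, -0.6, -0.9]
time: 37.82
ee_pos: [0.4924, -0.0754, 0.1794]
tcp_rot: [92.4, 90.0, 92.4]
wrist_force: [0.1, 0.2, -1.1]
opening: 0.0113
t 37.8 p [ 0.4924 -0.0754  0.1794] x [-0.  0. -1.] y [0.001 1.    0.   ] z [ 1.    -0.001 -0.   ] F [ 0.1  0.2 -1.1] op 0.0113 q6 -8.7
tool shift mm [50.4  5.4 -0.4]
turn rad -0.001
```

View pics/d1.png

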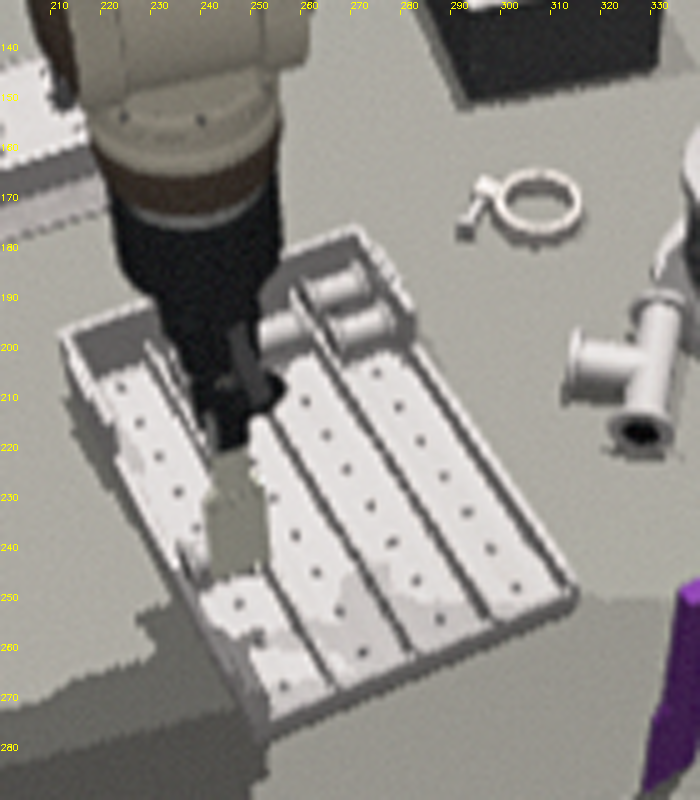

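View pics/d2.png

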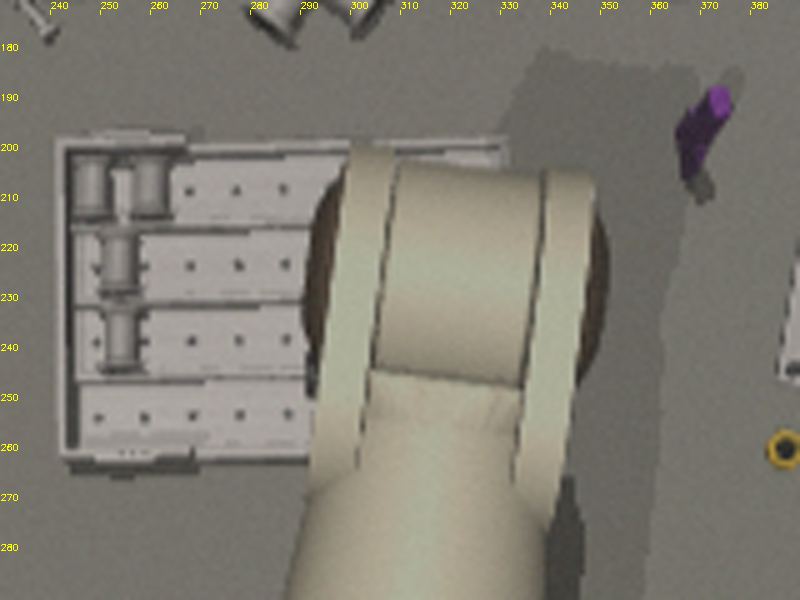

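```bash
python3 -m inch '[[[10,0,0],0],[[10,0,0],0],[[5,0,0],0],[[5,0,0],0],[[5,0,0],0],[[5,0,0],0],[[5,0,0],0],[[5,0,0],0]]'| egrep 'pos|wrist'
for i in 1 2 3 4; do python3 -m inch '[[[0,4,0],0],[[0,5,0],0],[[0,5,0],0],[[0,5,0],0],[[0,5,0],0],[[0,5,0],0],[[0,5,0],0],[[0,4,0],0]]' | egrep 'pos|wrist'; done
python3 -m inch '[[[0,3,0],0],[[0,2,0],0],[[0,2,0],0],[[0,0,0],0],[[0,-8,0],0],[[0,-8,0],0],[[-10,0,0],0],[[-20,0,0],0]]' | egrep 'pos|wrist'
python3 -m inch '[[[-25,0,0],0],[[-25,0,0],0],[[-25,0,0],0],[[-15,-15,0],0],[[0,-25,0],0],[[0,-30,0],0],[[0,-30,0],0],[[0,-30,0],0]]' >/dev/null
python3 -m inch '[[[0,-30,0],0],[[0,-30,0],0],[[0,-20,0],0],[[0,-10,0],0],[[0,0,0],0],[[0,0,0],0],[[0,0,0],0]]'
python3 -c "
from h import *
go([.5475,-.3573,.25],[.193,.981,0])
s=shot('side');crop(s,200,130,340,290,5,'d3')
t=shot('top');crop(t,230,170,390,290,5,'d4')"
```

```text
ee_pos: [0.4926, -0.0753, 0.1289]
wrist_force: [-0.0, -0.2, -1.0]
ee_pos: [0.4926, -0.0366, 0.1294]
wrist_force: [-0.3, -0.0, -0.1]
ee_pos: [0.4925, 0.0013, 0.1293]
wrist_force: [0.1, 0.5, -0.2]
ee_pos: [0.4925, 0.0393, 0.1293]
wrist_force: [-0.3, 0.6, -0.5]
ee_pos: [0.4925, 0.0773, 0.1293]
wrist_force: [0.2, 0.4, -0.2]
ee_pos: [0.4914, 0.0667, 0.1581]
wrist_force: [0.0, -0.9, -0.6]
time: 43.17
ee_pos: [0.4926, -0.1515, 0.2496]
tcp_rot: [52.1, 90.0, 52.1]
wrist_force: [-0.1, -0.6, -1.6]
opening: 0.0114
t 43.2 p [ 0.4926 -0.1515  0.2496] x [ 0.  0. -1.] y [-0.001  1.     0.   ] z [1.    0.001 0.   ] F [-0.1 -0.6 -1.6] op 0.0114 q6 -17.1
tool shift mm [  -0.5 -205.8   54.8]
turn rad 0.195
```

View pics/d3.png

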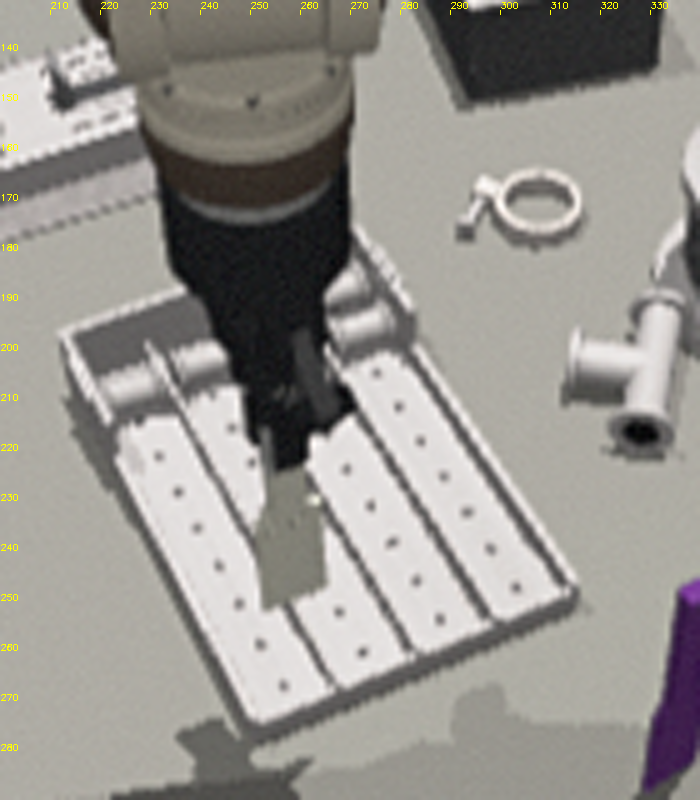

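View pics/d4.png

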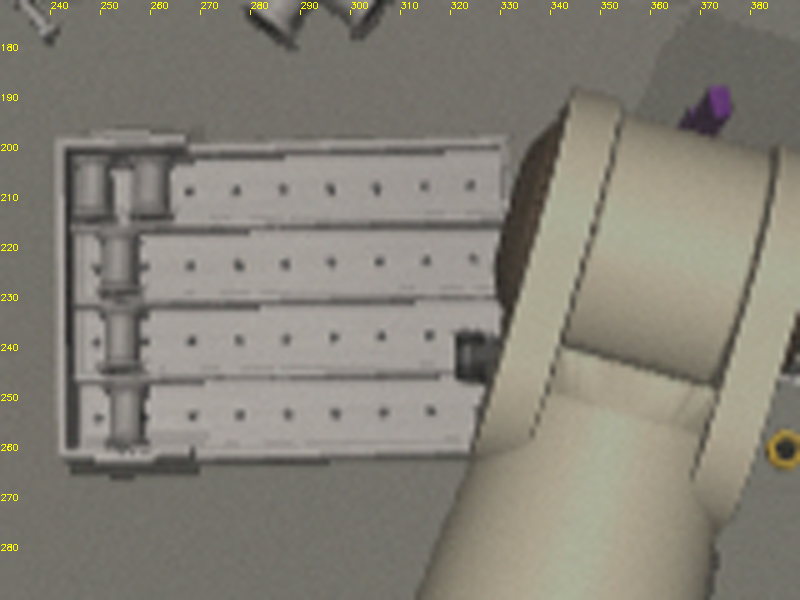

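```bash
python3 -m inch '[[[0,-10,3],0],[[0,-20,6],0],[[0,-25,6],0],[[0,-25,6],0],[[0,-25,6],0],[[0,-25,6],0],[[0,-25,6],0],[[0,-25,6],0]]' >/dev/null
python3 -m inch '[[[0,-20,5],0],[[0,-6,5],0],[[0,0,0],0.098],[[0,0,0],0.097],[[0,0,0],0],[[0,0,0],0],[[0,0,0],0]]'
python3 -c "
from h import *
go([.5478,-.3574,.121],[.193,.981,0])
s=shot('side');crop(s,240,170,400,370,4,'e1')
t=shot('top')
for p in [(246.5,207),(258.5,207),(252,223),(252,238),(253,254)]: print(onz(t,p,.04)-[.564,.059,0])
"
```

```text
time: 44.52
ee_pos: [0.5478, -0.3581, 0.2493]
tcp_rot: [-34.9, 90.0, -45.8]
wrist_force: [0.3, -0.2, -0.3]
opening: 0.0113
t 44.5 p [ 0.5478 -0.3581  0.2493] x [ 0. -0. -1.] y [ 0.19   0.982 -0.   ] z [ 0.982 -0.19   0.   ] F [ 0.3 -0.2 -0.3] op 0.0113 q6 -22.2
tool shift mm [ 1.283e+02  7.000e-01 -1.000e-01]
turn rad 0.003
[0.07405611 0.06590083 0.04      ]
[0.07315453 0.0281799  0.04      ]
[0.02283422 0.04918066 0.04      ]
[-0.02435874  0.04971084  0.04      ]
[-0.0743062   0.04717154  0.04      ]
```

View pics/e1.png

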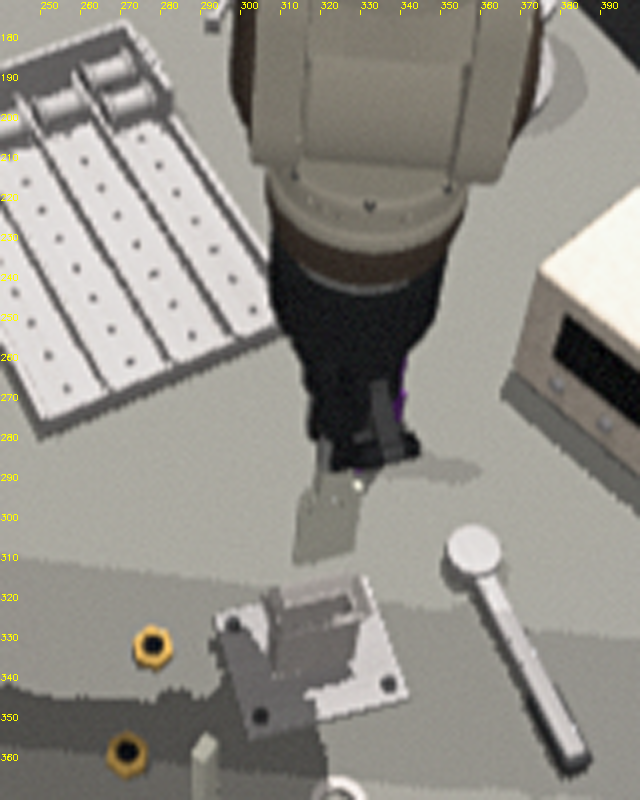

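```bash
python3 -m inch '[[[10,1,0],0],[[15,0,0],0],[[15,0,0],0],[[10,0,0],0],[[8,0,0],0],[[8,0,0],0],[[8,0,0],0],[[8,0,0],0]]' | egrep 'pos|wrist'
python3 -m inch '[[[8,0,0],0],[[8,0,0],0],[[8,0,0],0],[[8,0,0],0],[[6,0,0],0],[[3,0,0],0],[[0,0,0],0]]' | egrep 'pos|wrist'
python3 -m inch '[[[2,0,0],0],[[1,0,0],0],[[0,0,0],0],[[0,0,0],0]]' | egrep 'pos|wrist'
python3 -c "
from h import *
s=shot('side');crop(s,260,220,380,360,5,'e2')"
```

```text
ee_pos: [0.5479, -0.3573, 0.1671]
wrist_force: [0.1, 0.1, -1.0]
ee_pos: [0.5475, -0.3571, 0.1253]
wrist_force: [-0.3, 0.0, -1.4]
ee_pos: [0.5479, -0.3573, 0.1236]
wrist_force: [0.2, 0.4, -0.6]
```

View pics/e2.png

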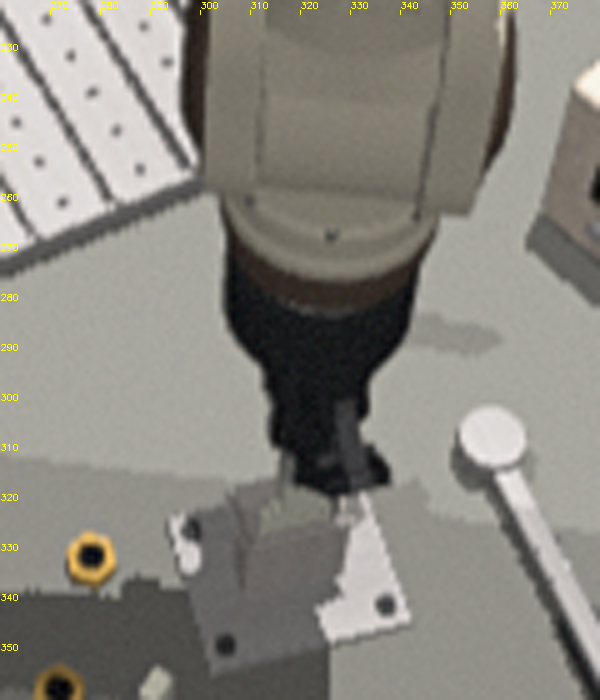

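```bash
(python3 -m inch '[[[1,0,0],0],[[0,0,0],0]]'; python3 -m inch '[[[1,0,0],0],[[0,0,0],0]]'; python3 -m inch '[[[0.5,0,0],0],[[0,0,0],0]]') | egrep 'pos|wrist'
python3 -m inch '[[[0,0,0],0],[[0,0,0],0],[[0,0,0],0],[[0,0,0],0],[[0,0,0],0],[[0,0,0],0]]' 45
python3 -m inch '[[[-8,0,0],0],[[-15,0,0],0],[[-20,0,0],0],[[-20,0,0],0],[[-20,0,0],0],[[-20,0,0],0],[[-20,0,0],0],[[-12,0,0],0]]'
python3 -c "
from h import *
go([.522,.3602,.25],[1,0,0])
s=shot('side');crop(s,240,170,400,370,4,'e3')"
```

```text
ee_pos: [0.5478, -0.3573, 0.1223]
wrist_force: [0.1, -0.3, -0.6]
ee_pos: [0.5478, -0.3573, 0.1212]
wrist_force: [-1.3, -0.6, -0.4]
ee_pos: [0.5479, -0.3573, 0.1211]
wrist_force: [0.1, -0.5, 2.3]
time: 47.25
ee_pos: [0.5478, -0.3573, 0.1207]
tcp_rot: [161.7, 90.0, 150.6]
wrist_force: [-0.3, 0.0, -0.6]
opening: 0.0387
time: 47.92
ee_pos: [0.5479, -0.3573, 0.2589]
tcp_rot: [-22.0, 89.8, -33.1]
wrist_force: [0.2, -0.4, 0.8]
opening: 0.0387
t 47.9 p [ 0.5479 -0.3573  0.2589] x [ 0.002 -0.002 -1.   ] y [ 0.194  0.981 -0.001] z [ 0.981 -0.194  0.003] F [ 0.2 -0.4  0.8] op 0.0387 q6 -22.0
tool shift mm [   7.8  699.  -164.3]
turn rad 1.376
```

View pics/e3.png

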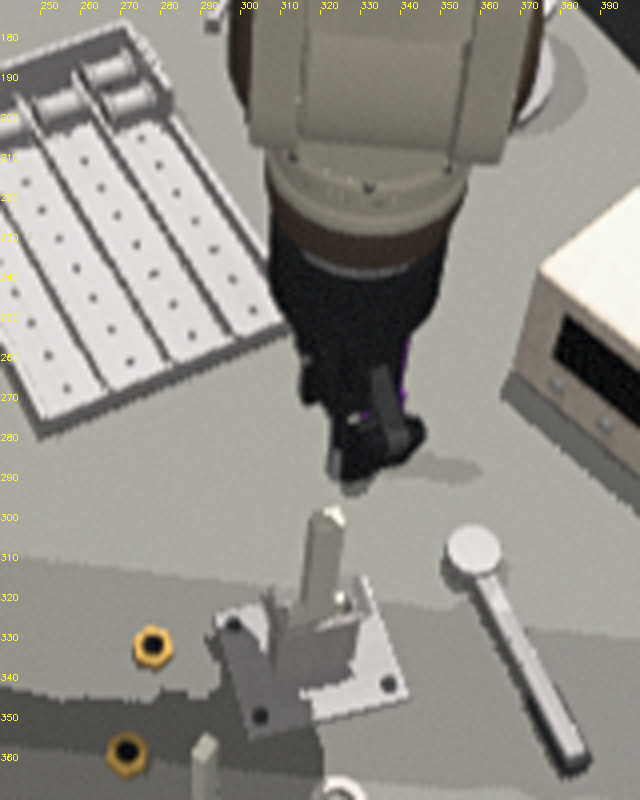

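```bash
python3 -m inch '[[[0,0,0],0.1],[[0,0,0],0.1],[[0,0,0],0.1],[[0,0,0],0.1],[[0,0,0],0.1],[[0,0,0],0.1],[[0,0,0],0.1],[[0,0,0],0.1]]' 100 >/dev/null
python3 -m inch '[[[0,0,0],0.1],[[0,0,0],0.1],[[0,0,0],0.1],[[0,0,0],0.1],[[0,0,0],0.1],[[0,0,0],0.076],[[0,-1,-10],0],[[0,-1,-20],0]]' >/dev/null
for i in 1 2; do python3 -m inch '[[[0,-1,-32],0],[[0,-1,-32],0],[[0,-1,-32],0],[[0,-1,-32],0],[[0,-1,-32],0],[[0,-1,-32],0],[[0,-1,-32],0],[[0,-1,-32],0]]' >/dev/null; done
python3 -m inch '[[[0,-1,-32],0],[[0,-1,-32],0],[[0,-1,-32],0],[[0,-1,-32],0],[[0,-1,-25],0],[[0,-1,-17],0],[[0,0,0],0],[[0,0,0],0]]'
python3 -c "
from h import *
go([.5223,.3602,.0395],[1,0,0])
s=shot('side','f0');crop(s,130,60,290,220,5,'f1')"
```

```text
time: 51.3
ee_pos: [0.523, 0.3555, 0.2553]
tcp_rot: [-50.7, 89.9, -140.5]
wrist_force: [0.4, 0.8, -0.3]
opening: 0.0854
t 51.3 p [0.523  0.3555 0.2553] x [-0.001 -0.001 -1.   ] y [ 1.     0.004 -0.001] z [ 0.004 -1.     0.001] F [ 0.4  0.8 -0.3] op 0.0854 q6 124.0
tool shift mm [215.8  -0.5  -4.8]
turn rad 0.004
```

View pics/f1.png

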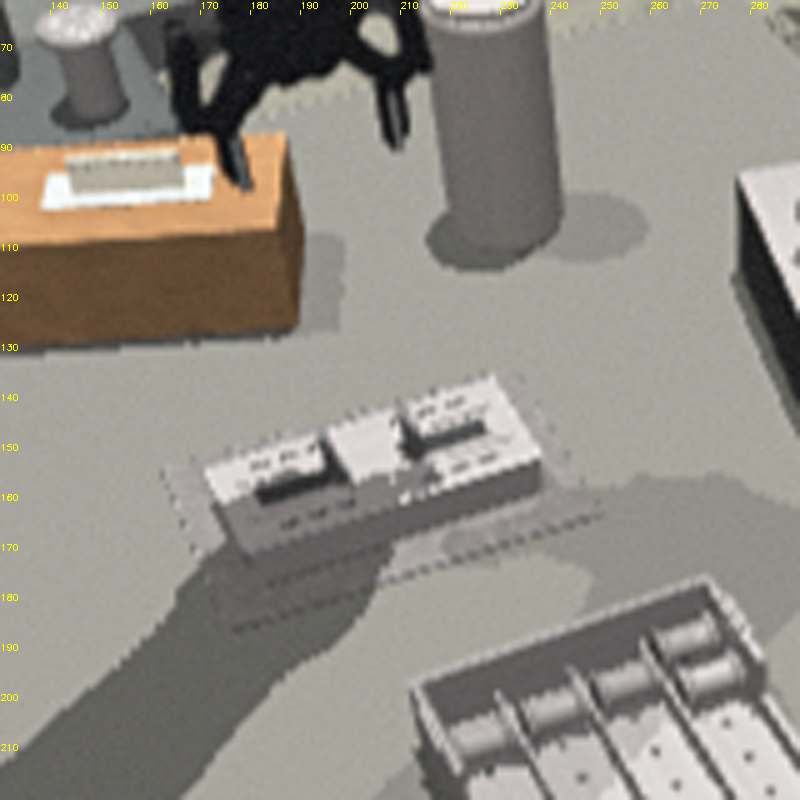

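```bash
python3 -m inch '[[[0,0,-5],0.004],[[20,0,0],0],[[30,0,0],0],[[30,0,0],0],[[30,0,0],0],[[30,0,0],0],[[30,0,0],0],[[20,0,0],0]]' >/dev/null
python3 -m inch '[[[10,0,0],0],[[8,0,0],0],[[6,0,0],0],[[0,0,0],0],[[0,0,0],0],[[0,0,0],0]]' | egrep 'pos|wrist'
python3 -m inch '[[[0,0,0],0],[[0,0,0],0],[[0,0,0],0],[[0,0,0],0],[[0,0,0],0],[[0,0,0],0],[[0,0,0],0],[[0,0,0],0]]' 40 40
python3 -m inch '[[[-3,0,0],0],[[-8,0,0],0],[[-16,0,0],0],[[-20,0,0],0],[[-25,0,0],0],[[-25,0,0],0],[[-20,0,0],0],[[-10,0,0],0]]'|egrep 'pos|wrist|open'
python3 -c "
from h import *
go([.5645,.099,.165],[1,0,0])
s=shot('side');crop(s,130,60,290,220,5,'f2')"
```

```text
ee_pos: [0.5244, 0.3601, 0.0432]
wrist_force: [-0.0, 0.1, -0.7]
time: 53.18
ee_pos: [0.5243, 0.3601, 0.0434]
tcp_rot: [126.6, 89.9, 36.4]
wrist_force: [-2.2, -1.2, 8.5]
opening: 0.0421
ee_pos: [0.5243, 0.3601, 0.172]
wrist_force: [1.0, -0.1, -2.0]
opening: 0.0423
t 53.9 p [0.5243 0.3601 0.172 ] x [ 0.003  0.002 -1.   ] y [ 1.    -0.004  0.003] z [-0.004 -1.    -0.002] F [ 1.  -0.1 -2. ] op 0.0423 q6 124.7
tool shift mm [  6.7  41.2 260.9]
turn rad -0.004
```

View pics/f2.png

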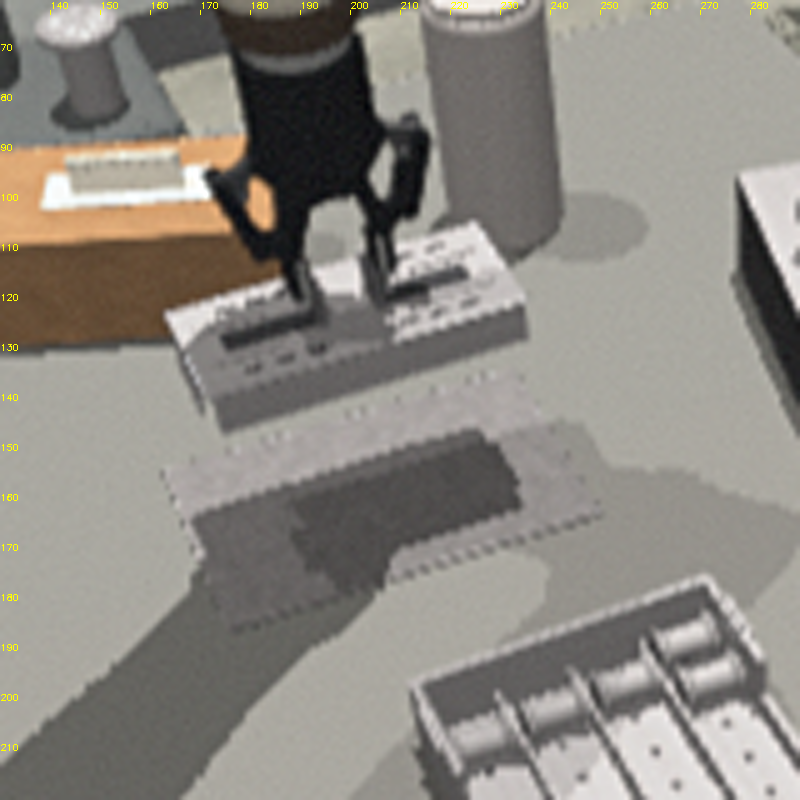

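```bash
python3 -m inch '[[[0,1.5,10],-0.004],[[0,3.5,20],0],[[0,3.5,22],0],[[0,3.5,22],0],[[0,3.5,22],0],[[0,3.5,22],0],[[0,3.5,22],0],[[0,3.5,22],0]]' >/dev/null
python3 -m inch '[[[0,3.5,22],0],[[0,3.5,22],0],[[0,3.5,22],0],[[0,3,20],0],[[0,1,13],0],[[0,0,0],0],[[0,0,0],0],[[0,0,0],0]]' >/dev/null
python3 -c "
from h import *
go([.5647,.0991,.1],[1,0,0])"
```

```text
t 55.2 p [0.5639 0.099  0.1681] x [-0.001  0.    -1.   ] y [ 1.     0.    -0.001] z [ 0. -1. -0.] F [ 0.8  0.2 -3.3] op 0.0421 q6 99.9
tool shift mm [68.1  0.9 -0.1]
turn rad 0.0
```

```bash
python3 -m inch '[[[10,0.8,0],0],[[15,0,0],0],[[15,0,0],0],[[12,0,0],0],[[8,0,0],0],[[3,0,0],0],[[0,0,0],0],[[0,0,0],0]]' | egrep 'pos|wrist'
python3 -c "
from h import *
s=shot('side');crop(s,190,110,310,230,6,'g1')
P=lambda *p:print(p,proj(s,p))
for z in (.0915+.002,.0915-.027):
  for x in(.5645-.105,.5645+.105): P(x,.0985-.046,z)
"
```

```text
ee_pos: [0.5652, 0.0989, 0.1062]
wrist_force: [-0.9, 0.4, -2.9]
(0.4595, 0.052500000000000005, 0.0935) [217.40039647 208.64506128]
(0.6695, 0.052500000000000005, 0.0935) [284.69761932 184.01000961]
(0.4595, 0.052500000000000005, 0.0645) [218.65800556 215.30177245]
(0.6695, 0.052500000000000005, 0.0645) [284.72086696 190.78800183]
```

View pics/g1.png

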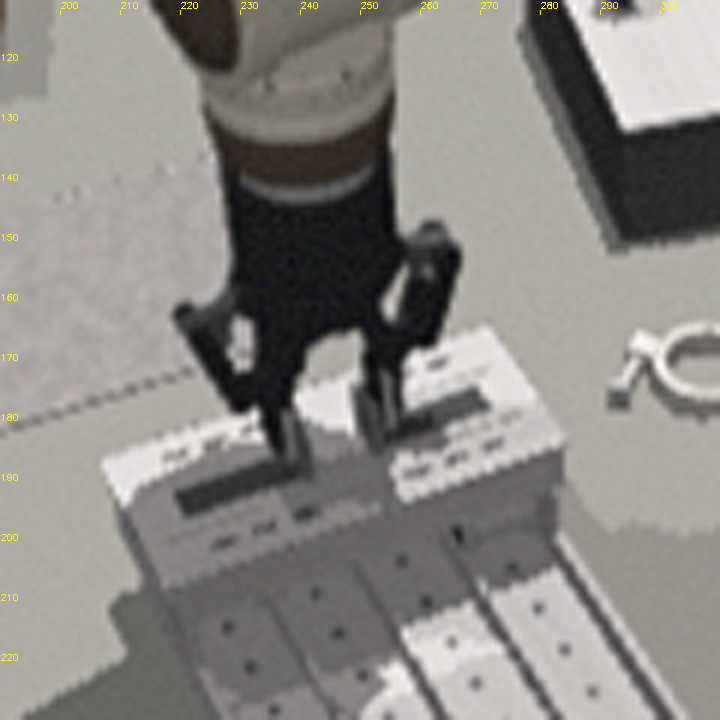

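```bash
python3 -m inch '[[[3,0,0],0],[[3,0,0],0],[[3,0,0],0],[[3,0,0],0],[[3,0,0],0],[[0,0,0],0]]' | egrep 'pos|wrist'
python3 -m inch '[[[3,0,0],0],[[3,0,0],0],[[3,0,0],0],[[3,0,0],0],[[0,0,0],0],[[0,0,0],0]]' | egrep 'pos|wrist'
python3 -m inch '[[[2,0,0],0],[[2,0,0],0],[[2,0,0],0],[[0,0,0],0],[[0,0,0],0]]' | egrep 'pos|wrist'
```

```text
ee_pos: [0.5647, 0.0986, 0.0899]
wrist_force: [0.8, -0.0, -2.7]
ee_pos: [0.5649, 0.0987, 0.0785]
wrist_force: [-0.0, 0.0, -2.1]
ee_pos: [0.565, 0.0987, 0.0726]
wrist_force: [0.2, -0.8, -1.7]
```

```bash
(python3 -m inch '[[[2,0,0],0],[[0,0,0],0],[[0,0,0],0]]'; python3 -m inch '[[[1,0,0],0],[[0,0,0],0],[[0,0,0],0]]';python3 -m inch '[[[1,0,0],0],[[0,0,0],0],[[0,0,0],0]]';python3 -m inch '[[[1,0,0],0],[[0,0,0],0],[[0,0,0],0]]') | egrep 'pos|wrist'
python3 -c "
from h import *
s=shot('side');crop(s,190,110,310,230,6,'g2')"
```

```text
ee_pos: [0.565, 0.0987, 0.0707]
wrist_force: [0.1, 0.2, -3.5]
ee_pos: [0.565, 0.0987, 0.0697]
wrist_force: [-0.2, -0.2, -2.5]
ee_pos: [0.5651, 0.0987, 0.0688]
wrist_force: [-0.1, 1.4, -3.0]
ee_pos: [0.5652, 0.0987, 0.0685]
wrist_force: [-1.9, -0.9, 5.3]
```

View pics/g2.png

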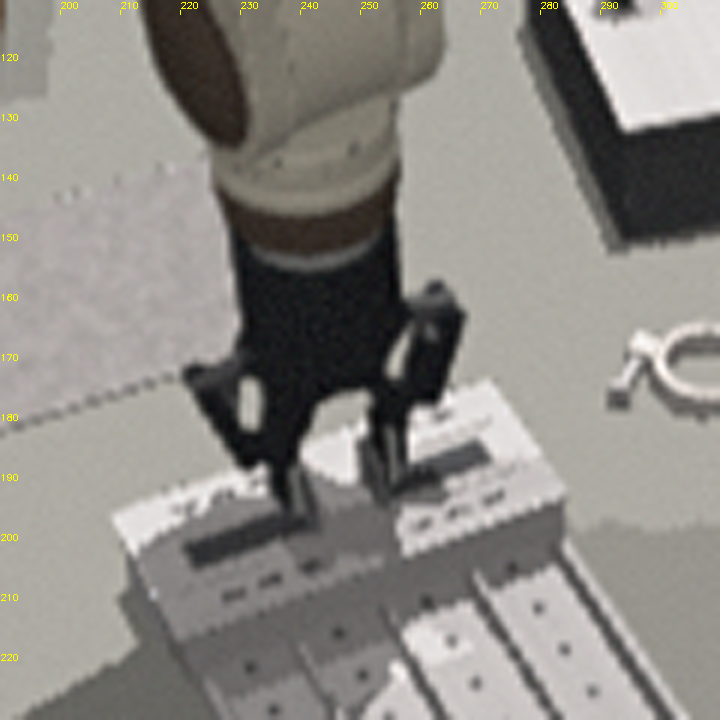

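```bash
python3 -m inch '[[[0,0,0],0],[[0,0,0],0],[[0,0,0],0],[[0,0,0],0],[[0,0,0],0],[[0,0,0],0],[[0,0,0],0]]' 100
python3 -m inch '[[[-8,0,0],0],[[-15,0,0],0],[[-25,0,0],0],[[-30,0,0],0],[[-30,0,0],0],[[-30,0,0],0],[[-20,0,0],0],[[0,0,-20],0]]' >/dev/null
python3 -m inch '[[[0,0,-30],0],[[0,0,-30],0],[[0,0,-30],0],[[0,0,-30],0],[[0,0,-30],0],[[0,0,-20],0],[[0,0,-10],0],[[0,0,0],0]]'
python3 - <<'E'
from h import *
t=shot("top");s=shot("side")
crop(t,230,185,342,272,7,"h1");crop(s,205,165,320,280,5,"h2");crop(s,265,240,400,395,4,"h3");crop(t,225,140,445,285,3,"h4")
E
```

```text
time: 59.0
ee_pos: [0.5652, 0.0988, 0.0679]
tcp_rot: [98.1, 90.0, 8.1]
wrist_force: [-0.1, -0.2, -0.3]
opening: 0.0855
time: 60.33
ee_pos: [0.5648, 0.3004, 0.2257]
tcp_rot: [-110.1, 90.0, 160.0]
wrist_force: [-0.1, -0.0, -0.6]
opening: 0.0852
```

View pics/h1.png

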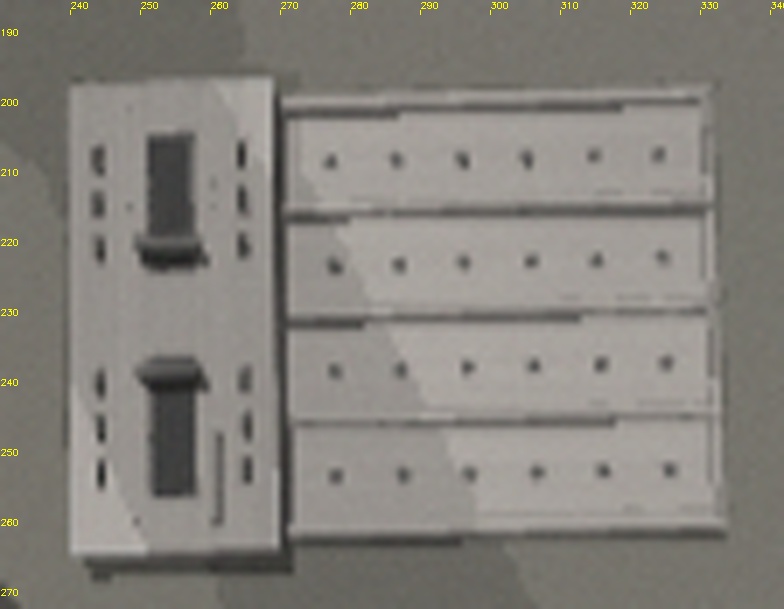

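View pics/h2.png

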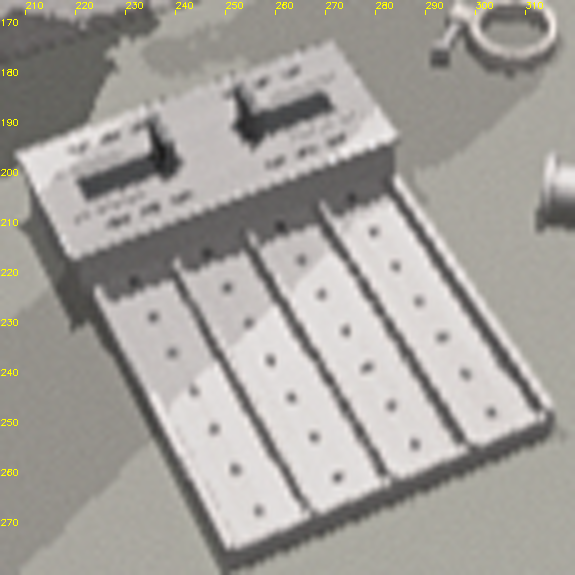

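View pics/h3.png

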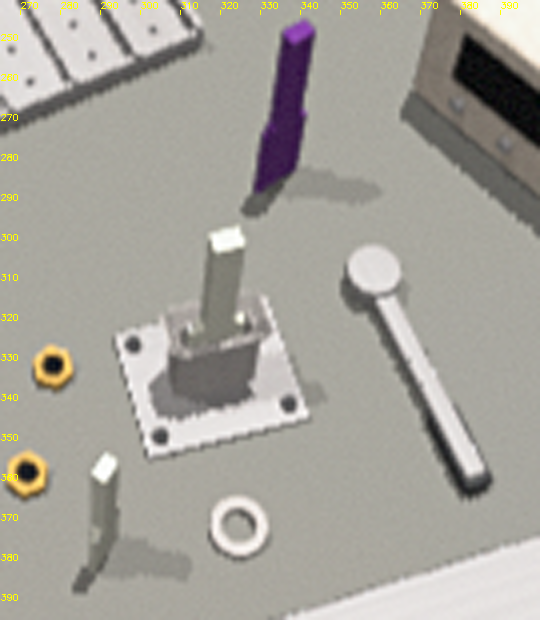

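View pics/h4.png

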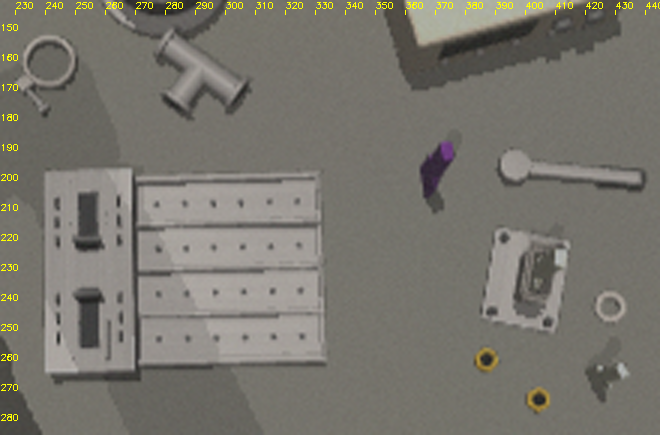

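Run:
```python
from h import *
a=cv2.cvtColor(cv2.imread("pics/top0raw.png"),cv2.COLOR_BGR2GRAY); t=shot("top"); b=cv2.cvtColor(t["color"],cv2.COLOR_RGB2GRAY)
for n,im in(("before",a),("now",b)): print(n,im[198:262,251:257].mean(1).astype(int))
s=shot("side");a=cv2.cvtColor(cv2.imread("pics/side0raw.png"),cv2.COLOR_BGR2GRAY);b=cv2.cvtColor(s["color"],cv2.COLOR_RGB2GRAY)
for n,(x0,y0,x1,y1) in dict(tabA=(231,183,243,203),tabB=(250,178,262,198)).items():
    r=cv2.matchTemplate(cv2.resize(b[y0-6:y1+6,x0-6:x1+6],None,fx=5,fy=5,interpolation=2),cv2.resize(a[y0:y1,x0:x1],None,fx=5,fy=5,interpolation=2),5)
    m=cv2.minMaxLoc(r); print(n,m[1],np.array(m[3])/5-6)
```

```text
before [165 165 165 165 166 111  73  74  74  72  74  73  73  73  72  73  73  72
  71  72 106  76  49  49  88 152 165 165 164 164 165 165 164 164 165 164
 147  95 105  88  52  46  70  76  79  79  78  79  80  76  79  79  80  80
  77  80  80 149 167 168 167 167 169 168]
now [144 145 145 146 145 141  94  64  65  65  65  64  68  69  66  67  65  68
  68  66  75  96  67  44  40  85 133 144 145 144 144 145 144 145 144 145
 145 133  90  90  73  43  40  65  71  71  71  70  71  66  69  70  71  70
  69  70  70  75 132 147 146 146 146 148]
tabA 0.9749062657356262 [-1.   0.4]
tabB 0.9743481874465942 [-1.   0.4]
```

```bash
python3 -c "
from h import *
pose();print(bot.job_done())"
```

```text
t 60.5 p [0.5653 0.2975 0.2262] x [ 0. -0. -1.] y [ 1.    -0.001  0.   ] z [-0.001 -1.     0.   ] F [ 0.1 -0.9  0. ] op 0.0853 q6 117.8
the job is handed in; nothing more can be done
None
```

The job is done and handed in at about 60 s on the robot clock; `job_done` gave no verdict. I laid the cover on the mat, pulled the larger white paddle out of its holder, and rolled all five nipples into the bay. Then I stood the paddle back in its holder and clipped the cover on again.

What the last checks showed:
- **Nipples:** before covering, their centres measured 28 to 66 mm past the mouth. The 66 mm reading is impossible (61 mm is against the wall), so my tray origin is off by about 5 mm along y. That still leaves the least-advanced one about 23 mm in. The lanes are empty in the final pictures, but I could not see inside the closed bay.
- **Cover:** it came down at the predicted height and was released there. It sits about 3 mm nearer the robot than at the start, which is within its stated play. Both tabs shifted by the same amount as the cover, so I read them as fully sprung out.
- **Paddle:** it stands upright in its holder and touched the floor at the same height I took it from.
- **Other things:** the wrench, nuts, ring, tee, clamp and the two look-alike paddles show no visible movement. The arm is clear, with the gripper open.

I saw no nipple get knocked aside during the run. No check failed; the y offset is the only disagreement.

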